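# Stand the filter cassette up and feed it through the reader's dust flap

## Task

Take the filter cassette from its sloping rest and stand it upright on the worktop on its plain long edge, blue grip band up, just in front of the small reader, in line with its slot and still outside it. Then slide it upright into the slot, so that it pushes the sprung orange dust flap open, until it meets the stop inside, and let go: it must stay standing there, holding the flap open. Never let the cassette fall flat, and leave the cup, the carton and the tape roll where they are.

Things in the scene. Friction and masses are not known exactly. Their poses are not given: they have to be found in the camera images.
- cassette_center (a point): centre (and mass centre) of the filter cassette, a flat white plate 16 mm thick (x), 120 mm long (y), 90 mm high when standing (z points to the long edge with the blue grip band, which covers 24 mm next to that edge on both faces); 0.13 kg. Standing upright, this point is 45 mm above the worktop. Either face or short end may go first.
- blue_edge (a point): middle of the cassette's blue long edge, 45 mm from its centre; axes as the cassette's. At the start the cassette lies on the rest, leaning back 45 degrees, this edge up and towards the robot; the 44 mm below this edge stick out past the top of the rest, both faces free for fingers.
- rest: fixed grey sloping rest; origin on the worktop, under the cassette's centre to within 8 mm. Its slope rises at 45 degrees towards its -x; y is level, along the cassette. Base 90 x 100 mm; slope board 84 mm wide, 46 mm long, from 45 to 78 mm above the worktop; a ledge 12 mm high across its lower end holds the cassette's plain edge: draw it out up the slope.
- reader: fixed white reader with grey lid, 120 mm deep (x), 100 wide (y), 113 high; origin at the centre of its underside on the worktop. Its slot opens in the front face (x = -60 mm) and runs along +x at y = 0, 24 mm wide, 104 mm high, the worktop being its floor. Two flared black guides, 26 mm high, reach 20 mm out in front of it.
- mouth (a point): middle of the slot's mouth, in the plane of the reader's front face, 45 mm above the worktop; axes as the reader's (+x into the slot)
- stop (a point): face of the rubber stop across the slot, 30 mm high, 65 mm behind the mouth (reader x = +5 mm); this point is on the worktop, axes as the reader's. With its leading end here the cassette is home: 65 mm of it are inside, 55 mm stick out, its centre is 60 mm before this point.
- flap (a joint): orange dust flap closing the slot, 22 x 96 mm, hinged along its upper edge just inside the mouth; 0 = closed (hanging down), grows as its lower edge swings inward, at most 1.55 rad. A weak spring and its weight close it (about 1 to 3 N at the cassette). With the cassette home it rests on the cassette's top at about 1.4 rad.
- dispenser: obstacle, never moved: the tall beige wedge-shaped dispenser that stands behind the reader; origin at the centre of its underside, its foot reaching 115 mm from there towards the robot, 160 mm to the left and 115 mm to the right; 310 mm high, its front sloping back. Keep the cassette and the gripper on the robot's side of it on the way to the slot.
- cup: bystander: white plastic cup with a blue lid, 55 mm across, 58 mm high, loose; origin at the centre of its underside
- carton: bystander: small dark blue and white carton 55 x 90 x 45 mm, loose; origin at the centre of its underside
- tape: bystander: roll of beige tape lying flat, 52 mm across, 19 mm high, loose; origin at the centre of its underside
Not all that is in view belongs to the job. Of the things that look like the part that bears cassette_center, the larger one is meant.

How it is judged:
By the outcome, as a careful person would: the job done as asked, in the order asked, and still so for the second after the job is handed in, with the robot touching nothing.
It also fails if it takes over 42 s, if anything falls off the work surface, if the arm or the gripper's body presses on something with over 40 N, if the wrist force passes 120 N, or if a joint passes its speed limit or range.

## Robot

A 7-joint arm with a two-finger parallel gripper is mounted at the origin on a cart in front of the work surface, level with it; the furniture and walls round the work are solid. World frame = base frame: x ahead of the robot, y to its left, z up, the work surface at z = 0. Lengths are in m, angles in degrees, forces in N, time in s.
With the tool pointing down it reaches from about 0.425 to 0.875 m from the base axis. Payload 8.4 kg.
Tool frame: the origin (TCP) lies at the very end of the fingers, on their centre line; the grasp point (between the pads) lies 19 mm behind it (grip_depth is the distance from the TCP to the grasp point, in m); z points along the fingers, y is the direction in which the jaws open and shut (so a half turn about z gives the same grasp; the last joint's range is limited). The gripper opens to 87 mm and grips with 3 to 60 N. Pads are 19 mm wide; open, the fingers measure 117 mm over their backs; the gripper's body (75 mm by 190 mm) begins 51 mm behind the grasp point.
Start: joints at [-69.454, 19.091, 2.286, 83.961, -0.768, 76.965, -3.352], TCP at [0.287, 0.583, 0.193] pointing down, gripper open.
Joint ranges: [-147.57, 147.57], [-21.85, 119.76], [-74.77, 79.35], [14.55, 137.4], [-85.83, 265.84], [4.83, 119.75], [-152.11, 152.11]. Speed limits (degrees/s): [127.2, 127.2, 159.86, 159.86, 180, 180, 180].

## Interface

Orientations are given as [roll, pitch, yaw] about the fixed x, y, z axes, in that order (R = Rz(yaw) Ry(pitch) Rx(roll)).
In Python, from rig import sense, camera, finish_job, recognise, silhouettes, grip_depth gives the robot as it stands. The module is installed in compiled form; this text tells all that it offers.
- The arm moves only by the shell command python3 -m crank 'ROWS' [FORCE]. ROWS is JSON, a list of rows, each an object with "fingers": the gripper command: -1 is fully open, 1 is shut, values between are in proportion; "dp": the shift along the tool's x, y, z in cm, a list of three; "spin": the turn about the tool's z in rad. A call has exactly 10 rows; each row shifts and turns the commanded pose from where the row before left it, along the tool's axes as they then stand; what a row does not reach is not made up. A row lasts 1/10 s, in which the tool goes at most 50 mm and 8.59 degrees, less where a joint would pass 70% of its speed; a pose out of reach is approached as far as the arm can. A call with a gripper value outside its range is refused whole. The fingers move at their own pace and stop on an object; FORCE is the grip in N (left out, the last holds). Time passes only in rows, so rows that do not move let the fingers close, or fill a call up. It gives the time, the measured TCP pose, the force and the opening at its end, in the units of the state.
- sense(): the state, without advancing time (a new reading comes with each control period).
- camera(name): name is "scene" or "top" or "wrist"; returns a dict with "frame" (420x560x3 uint8, red, green, blue), "mtx" (3x3 intrinsics, pixels), "R" (3x3) and "t" (3): a world point X has camera coordinates R X + t; the wrist camera has in their place "hand_eye" (4x4, takes a point from camera to tool coordinates, whose origin is the TCP and whose axes are the flange's). Camera axes: x right, y down, z forward; pixel columns grow to the right and rows downward; lengths in m; the calibration is good to about 2 mm. A picture is of the moment at which its call begins: read the wrist's pose just before it. There is no depth.
- finish_job(): hands the job in, once; it reports no verdict.
Trained networks look in a picture, given as the dict that the camera call returned (one of the last four; its "shot" number tells which), for a name from the list of things; names that differ only in an ending like _2 or _b are one class to them, and where a whole thing is asked for, a point or a joint stands for the part that bears it (a point fixed in the world has none). Each returns a list of dicts, best first, with "confidence" (0 to 1); they miss things now and then, are a little off and sometimes report something else, mostly with a low value. They report only what shows in the picture. A call takes as long as a camera call. They do not tell look-alikes from the thing itself.
- recognise(picture, thing): "location" ([x, y, z] in m, in the coordinates of the camera as it stood for that picture, good to about 4 mm: the middle of the surface that is visible of it).
- silhouettes(picture, thing): "pixels" (420x560 bool, what is visible of it).
The state is a dict: "t": time; "joints": joint angles; "qvel": joint speeds; "joint_efforts": joint torques, N m; "eef_pos": TCP position; "tcp_rot": TCP orientation; "contact_force": force on the tool from outside, world axes, zero at the start; "torque": the same for the moment, N m; "finger_gap": opening from 0.0 (shut) to 1.0 (fully open).
Only numpy, scipy, OpenCV 4.12 (cv2) and the standard library are available. Lean on these libraries where they do the work, as an engineer would, in place of code of your own. Each camera call takes 0.05 s, during which the arm holds its last target.

## Working session

There is one attempt and no reset: what is moved stays moved. The work goes in short steps, Python scripts to look and compute and a shell command to move; the robot and the scene stay as the last step left them, time stands still between calls to the robot, and variables do not carry over. Pictures are saved under pics/ and viewed, and the job is handed in when it is done.

```bash
mkdir -p pics; ls
cat > h.py <<'E'
import numpy as np, cv2
from rig import sense, camera, finish_job, recognise, silhouettes, grip_depth
from scipy.spatial.transform import Rotation as Ro
def save(n,im): cv2.imwrite('pics/'+n,im[:,:,::-1])
def toolT():
    s=sense(); T=np.eye(4); T[:3,:3]=Ro.from_euler('xyz',s['tcp_rot'],degrees=True).as_matrix(); T[:3,3]=s['eef_pos']; return T
def c2w(p,pic,T=None):
    p=np.asarray(p,float)
    if 'R' in pic: return np.array(pic['R']).T@(p-np.array(pic['t']))
    H=T@np.array(pic['hand_eye']); return H[:3,:3]@p+H[:3,3]
def proj(X,pic,T=None):
    X=np.atleast_2d(X)
    if 'R' in pic: c=(np.array(pic['R'])@X.T).T+np.array(pic['t'])
    else:
        H=np.linalg.inv(T@np.array(pic['hand_eye'])); c=(H[:3,:3]@X.T).T+H[:3,3]
    u=(np.array(pic['mtx'])@c.T).T; return u[:,:2]/u[:,2:]
def ray(px,pic,T=None):
    d=np.linalg.inv(np.array(pic['mtx']))@np.array([px[0],px[1],1.])
    o=c2w([0,0,0],pic,T); e=c2w(d,pic,T)-o; return o,e/np.linalg.norm(e)
def atz(px,z,pic,T=None):
    o,d=ray(px,pic,T); return o+d*(z-o[2])/d[2]
E
python3 - <<'E'
from h import *
print(sense(),grip_depth)
for n in ['scene','top']:
    p=camera(n); save(n+'0.png',p['frame'])
    print(n,'cam',c2w([0,0,0],p))
    for th in ['cassette_center','blue_edge','rest','reader','flap','dispenser','cup','carton','tape']:
        print(th,[(np.round(c2w(r['location'],p),3),round(r['confidence'],2),np.round(proj(c2w(r['location'],p),p)[0])) for r in recognise(p,th)])
E
```

```text
pics
{'t': 0.0, 'joints': array([-69.45570898,  19.13270707,   2.28387172,  84.010921  ,
        -0.76758906,  76.96532688,  -3.3512757 ]), 'qvel': array([ 0.09894713,  0.02698286, -0.08610155,  0.03343343, -0.01655739,
       -0.04926998, -0.04922806]), 'joint_efforts': array([-2.45259916e-04, -6.56360865e+01,  1.33474622e+00, -4.03809607e+01,
       -5.98667725e-02,  4.45736619e-02,  1.63481627e-04]), 'eef_pos': array([0.28705877, 0.58260163, 0.19174962]), 'tcp_rot': array([-1.79906490e+02,  6.32998854e-03,  1.53772244e+02]), 'contact_force': array([ 0.13318796,  0.39107565, -0.01855427]), 'torque': array([0.06086083, 0.00704599, 0.0018037 ]), 'finger_gap': 0.9951372930948199} 0.0187
scene cam [ 0.17512041 -0.76194408  0.95685736]
cassette_center [(array([0.577, 0.154, 0.108]), 0.63, array([245., 160.])), (array([0.425, 0.104, 0.012]), 0.61, array([210., 209.])), (array([ 0.495, -0.207,  0.107]), 0.56, array([280., 252.]))]
blue_edge [(array([0.572, 0.154, 0.105]), 0.9, array([244., 161.])), (array([0.432, 0.105, 0.007]), 0.64, array([212., 209.]))]
rest [(array([0.596, 0.168, 0.00
[... 229 characters left out ...]
0.013]), 0.68, array([287., 332.]))]
top cam [ 0.35541388 -0.04425332  1.34852537]
cassette_center [(array([0.584, 0.185, 0.095]), 0.91, array([209., 218.])), (array([0.431, 0.109, 0.014]), 0.62, array([235., 266.]))]
blue_edge [(array([0.43 , 0.114, 0.011]), 0.81, array([233., 267.])), (array([0.584, 0.182, 0.1  ]), 0.78, array([209., 218.]))]
rest [(array([0.581, 0.185, 0.005]), 0.65, array([214., 223.]))]
reader [(array([ 0.507, -0.181,  0.117]), 0.87, array([322., 239.]))]
flap []
dispenser []
cup [(array([0.742, 0.077, 0.052]), 0.6, array([243., 175.]))]
carton [(array([0.389, 0.29 , 0.042]), 0.71, array([179., 280.]))]
tape [(array([ 0.433, -0.357,  0.017]), 0.63, array([371., 263.]))]
```

View pics/scene0.png

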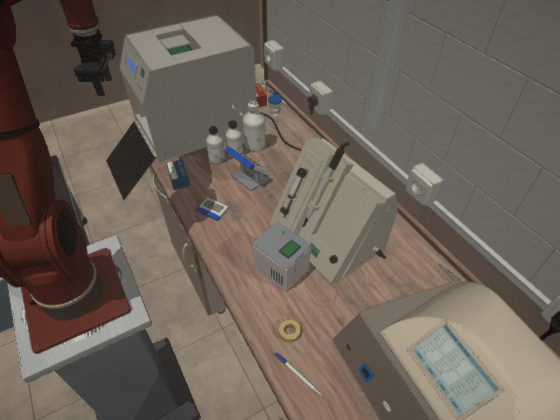

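View pics/top0.png

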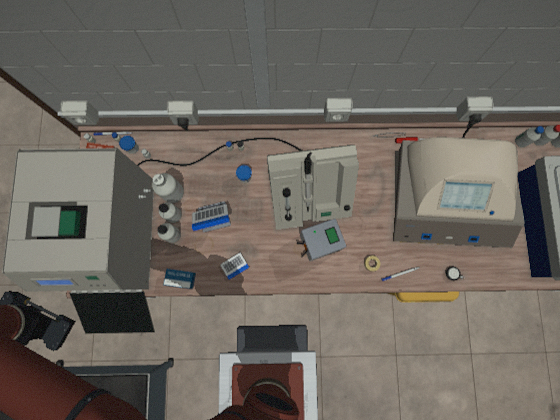

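Run:
```python
from h import *
p=camera('scene'); q=camera('top')
a=cv2.resize(p['frame'][100:300,150:330],None,fx=3,fy=3,interpolation=cv2.INTER_CUBIC)
b=cv2.resize(q['frame'][160:290,160:400],None,fx=3.3,fy=3.3,interpolation=cv2.INTER_CUBIC)
save('a.png',a);save('b.png',b)
print(p['mtx'],q['mtx'],q['R'],camera('wrist')['hand_eye'])
```

```text
[[419.1497804    0.         280.50140176]
 [  0.         419.1497804  211.5278968 ]
 [  0.           0.           1.        ]] [[388.88641655   0.         284.29592076]
 [  0.         388.88641655 212.03807257]
 [  0.           0.           1.        ]] [[-0.01610324 -0.99981033  0.01095395]
 [-0.98128659  0.01370062 -0.19206486]
 [ 0.19187836 -0.01384184 -0.9813211 ]] [[ 5.35585770e-05 -9.67903107e-01 -2.51323641e-01  6.96560081e-02]
 [ 9.99999988e-01  8.91070049e-05 -1.30064846e-04  5.44646645e-04]
 [ 1.48284865e-04 -2.51323631e-01  9.67903100e-01 -1.93366040e-01]
 [ 0.00000000e+00  0.00000000e+00  0.00000000e+00  1.00000000e+00]]
```

View pics/a.png

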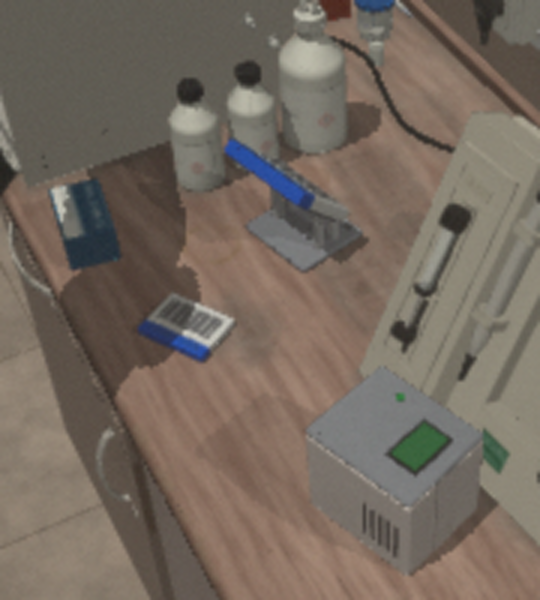

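View pics/b.png

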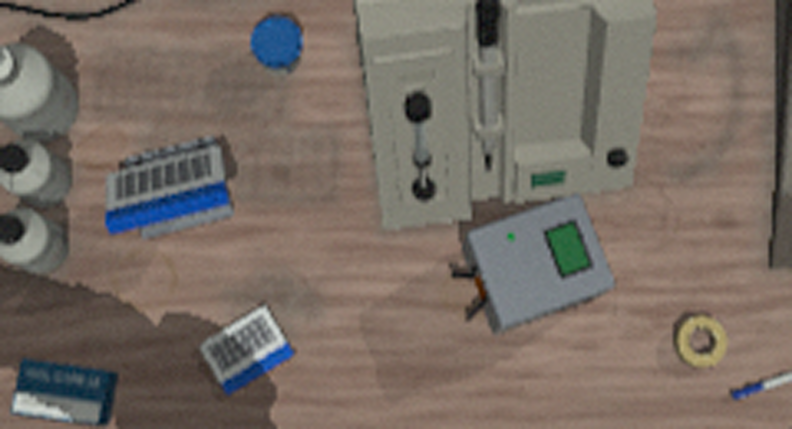

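Run:
```python
from h import *
T=toolT()
p=camera('scene'); q=camera('top'); w=camera('wrist'); save('w0.png',w['frame'])
save('a2.png',cv2.resize(p['frame'][0:210,20:260],None,fx=3.2,fy=2.85,interpolation=cv2.INTER_CUBIC))
f=lambda v: np.round(v,3)
print('edge',f(atz((200,292),0,q)),f(atz((400,296),0,q)))
def tri(a,b):
    o1,d1=ray(a,p);o2,d2=ray(b,q)
    A=np.array([d1,-d2]).T; s=np.linalg.lstsq(A,o2-o1,rcond=None)[0]
    return f((o1+d1*s[0]+o2+d2*s[1])/2), f(np.linalg.norm(o1+d1*s[0]-o2-d2*s[1]))
# box top right-front corner scene? (140,60)->top(105,290)? 
print('boxcorner bottom', f(atz((152,290),0,q)), f(atz((150,155),0,p)))
print('panel', [f(atz(c,z,q)) for c in [(75,292),(150,292),(153,332)] for z in (0,.15,)])
print(sense()['t'])
def b2(pt): return (pt[0]/3.3+160,pt[1]/3.3+160)
L=[f(atz(b2(c),.113,q)) for c in [(468,232),(580,197),(614,290),(498,330)]]
print(L)
def a2(pt): return (pt[0]/3+150,pt[1]/3+100)
print([f(atz(a2(c),.113,p)) for c in [(307,435),(382,368),(482,436),(408,502)]])
```

```text
edge [0.347 0.227 0.   ] [ 0.323 -0.452  0.   ]
boxcorner bottom [0.356 0.389 0.   ] [0.348 0.458 0.   ]
panel [array([0.354, 0.648, 0.   ]), array([0.354, 0.571, 0.15 ]), array([0.35 , 0.396, 0.   ]), array([0.35 , 0.347, 0.15 ]), array([0.219, 0.379, 0.   ]), array([0.234, 0.332, 0.15 ])]
1.3
[array([ 0.536, -0.117,  0.113]), array([ 0.569, -0.227,  0.113]), array([ 0.478, -0.257,  0.113]), array([ 0.441, -0.143,  0.113])]
[array([ 0.443, -0.157,  0.113]), array([ 0.536, -0.123,  0.113]), array([ 0.572, -0.231,  0.113]), array([ 0.483, -0.259,  0.113])]
```

View pics/w0.png

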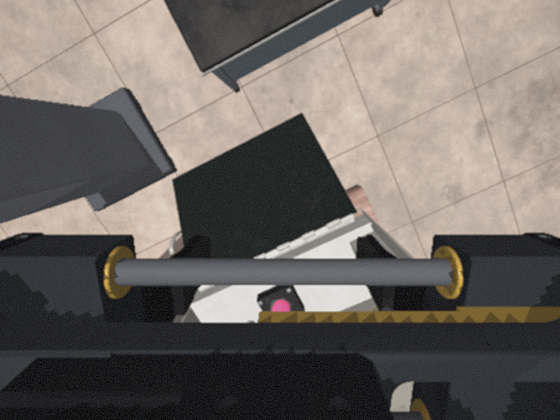

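View pics/a2.png

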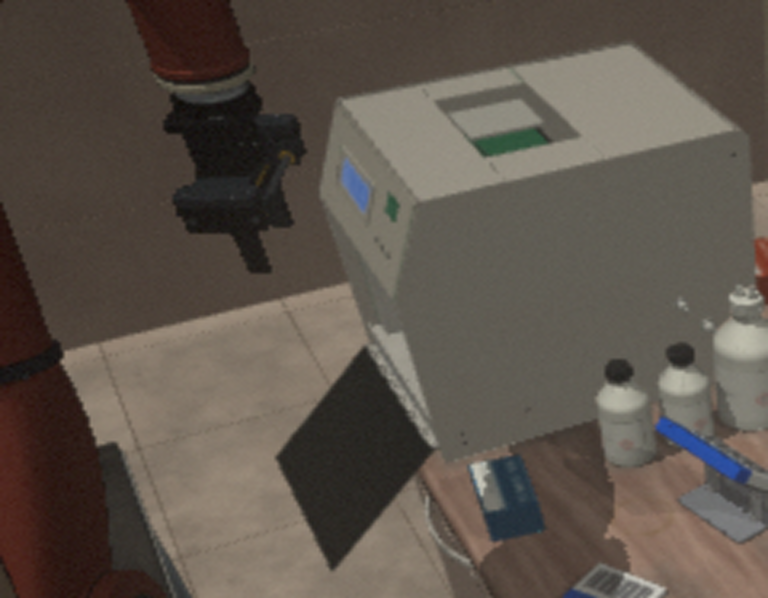

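```bash
cat >> h.py <<'E'
def tri(a,b,p,q,T1=None,T2=None):
    o1,d1=ray(a,p,T1);o2,d2=ray(b,q,T2)
    A=np.array([d1,-d2]).T; s=np.linalg.lstsq(A,o2-o1,rcond=None)[0]
    return np.round((o1+d1*s[0]+o2+d2*s[1])/2,4), round(np.linalg.norm(o1+d1*s[0]-o2-d2*s[1]),4)
E
python3 - <<'E'
from h import *
p=camera('scene'); q=camera('top')
print('boxtopcorner',tri((150,70),(105,290),p,q))
a2=lambda c:(c[0]/3+150,c[1]/3+100)
b2=lambda c:(c[0]/3.3+160,c[1]/3.3+160)
# blue edge ends
print('blue L', tri(a2((228,148)),b2((108,222)),p,q)); print('blue R',tri(a2((308,200)),b2((228,196)),p,q))
print('bottle cap', tri(a2((190,90)),b2((12,222)),p,q),tri(a2((248,72)),b2((12,158)),p,q))
print('carton top',tri(a2((75,185)),b2((22,365)),p,q))
save('c.png',cv2.resize(p['frame'][135:200,215:275],None,fx=9,fy=9,interpolation=cv2.INTER_CUBIC))
save('d.png',cv2.resize(q['frame'][190:245,185:240],None,fx=10,fy=10,interpolation=cv2.INTER_CUBIC))
E
```

```text
boxtopcorner (array([0.3804, 0.3879, 0.3483]), np.float64(0.0467))
blue L (array([0.5512, 0.2353, 0.1029]), np.float64(0.0036))
blue R (array([0.58  , 0.1162, 0.1069]), np.float64(0.0074))
bottle cap (array([0.5487, 0.3232, 0.1226]), np.float64(0.005)) (array([0.6157, 0.3256, 0.1205]), np.float64(0.0023))
carton top (array([0.4107, 0.3332, 0.0383]), np.float64(0.0164))
```

View pics/c.png

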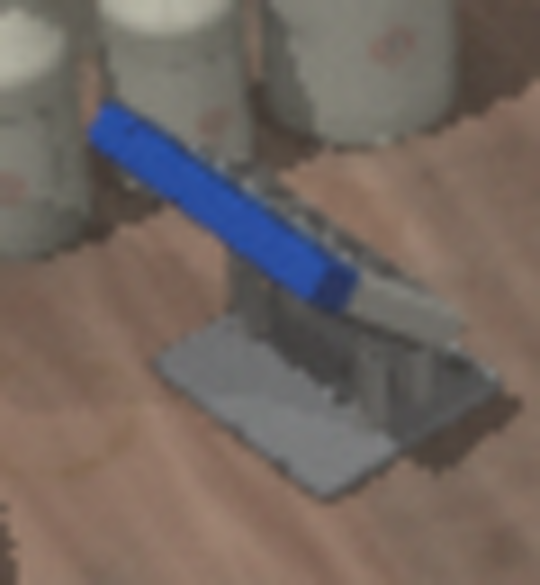

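View pics/d.png

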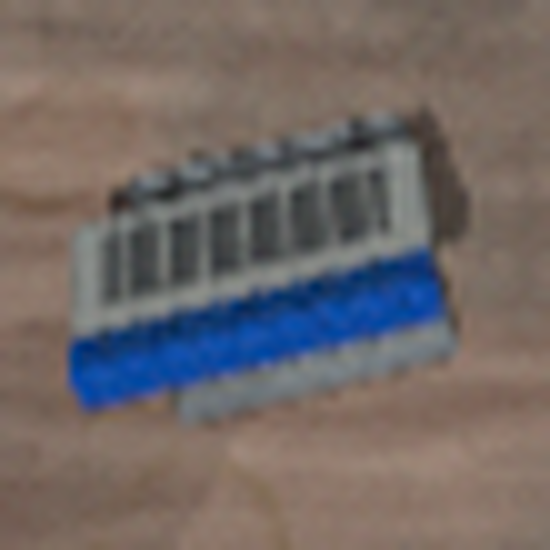

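Run:
```python
from h import *
from scipy.optimize import least_squares
p=camera('scene'); q=camera('top')
C=lambda c:((c[0]+.5)/9-.5+215,(c[1]+.5)/9-.5+135)
D=lambda c:((c[0]+.5)/10-.5+185,(c[1]+.5)/10-.5+190)
# local (x thickness, y, z along u)
obs=[(q,(-8,60,45),D((85,412))),(q,(-8,-60,45),D((450,320))),(q,(8,60,21),D((72,340))),(q,(8,-60,21),D((440,247))),(q,(8,60,-45),D((75,225))),(q,(8,-60,-45),D((412,140))),
(p,(8,60,45),C((108,100))),(p,(-8,60,45),C((90,133))),(p,(-8,-60,45),C((318,310))),(p,(8,-60,45),C((330,260))),(p,(8,-60,-45),C((465,325)))]
s=2**-.5
def W(v,l,t=np.pi/4):
    n=np.array([np.cos(t),0,np.sin(t)]);u=np.array([-np.sin(t),0,np.cos(t)])
    X=(l[0]*n+l[1]*np.array([0,1,0])+l[2]*u)/1000
    return Ro.from_euler('z',v[3]).apply(X)+v[:3]
f=lambda v:np.concatenate([proj(W(v,l),c)[0]-np.array(o) for c,l,o in obs])
r=least_squares(f,[.58,.18,.09,.2],loss='soft_l1')
print(r.x[:3],np.degrees(r.x[3])); print(np.round(f(r.x).reshape(-1,2),1))
print('B',W(r.x,(0,0,45)))
# reader fit
a=lambda c:(c[0]/3+150,c[1]/3+100); b=lambda c:(c[0]/3.3+160,c[1]/3.3+160)
ob=[(q,(-60,50),b((468,232))),(q,(60,50),b((580,197))),(q,(60,-50),b((614,290))),(q,(-60,-50),b((498,330))),(p,(-60,-50),a((307,435))),(p,(-60,50),a((382,368))),(p,(60,50),a((482,436))),(p,(60,-50),a((408,502)))]
def V(v,l): return Ro.from_euler('z',v[2]).apply(np.array([l[0],l[1],113])/1000)+np.array([v[0],v[1],0])
g=lambda v:np.concatenate([proj(V(v,l),c)[0]-np.array(o) for c,l,o in ob])
r=least_squares(g,[.5,-.19,-1.25],loss='soft_l1'); print(r.x,np.degrees(r.x[2])); print(np.round(g(r.x).reshape(-1,2),1))
```

```text
[0.59131677 0.18281482 0.07941045] 13.759668952594712
[[ 0.2  0.2]
 [ 0.1  0.1]
 [ 0.  -0.7]
 [-0.7 -0.6]
 [-0.1 -0.1]
 [ 0.8 -0.3]
 [-0.2  0.1]
 [-0.7  0.8]
 [-1.5 -0.5]
 [-0.2  0.6]
 [ 0.8 -0.5]]
B [0.56041013 0.17524649 0.11123026]
[ 0.50792365 -0.18888375 -1.25797185] -72.07647783639796
[[-0.2 -0.2]
 [ 0.9 -1.4]
 [ 1.5 -0.3]
 [ 1.2 -0.2]
 [-2.3 -2.5]
 [-0.7 -1.8]
 [ 0.5 -0.5]
 [-1.1  1.5]]
```

Run:
```python
from h import *
p=camera('scene'); q=camera('top')
a2=lambda c:(c[0]/3.2+20,c[1]/2.85)
A=lambda u:np.round([(u[0]-20)*3.2,u[1]*2.85])
# bottom corner
print(atz(a2((440,458)),0,p))
B=atz(a2((440,458)),0,p)
for z in (.1,.2,.3,.35,.4): print(z,A(proj(B+[0,0,z],p)[0]), proj(B+[0,0,z],q)[0])
for z in (.3,.33,.36,.4): print(z,'scene corner',atz(a2((415,200)),z,p),'top row288',atz((108,288),z,q), 'topleft',atz(a2((340,100)),z,p),'scene mid corner',atz(a2((402,290)),z-.1,p), 'rear right', atz(a2((745,130)),z,p),atz((122,150),z,q))
```

```text
[ 3.61034355e-01  4.15488036e-01 -1.11022302e-16]
0.1 [420. 392.] [133.37854959 288.73070096]
0.2 [397. 318.] [120.55627923 288.78139488]
0.3 [372. 236.] [105.27560906 288.84180829]
0.35 [358. 191.] [ 96.48130698 288.8765773 ]
0.4 [343. 143.] [ 86.75455518 288.91503283]
0.3 scene corner [0.41876985 0.46727462 0.3       ] top row288 [0.36309697 0.40850539 0.3       ] topleft [0.42247006 0.737015   0.3       ] scene mid corner [0.38235678 0.46720684 0.2       ] rear right [0.76847565 0.45695481 0.3       ] [0.7452314  0.39615167 0.3       ]
0.33 scene corner [0.40764189 0.41113373 0.33      ] top row288 [0.36287714 0.39555124 0.33      ] topleft [0.4111731  0.66855452 0.33      ] scene mid corner [0.37414243 0.41848626 0.23      ] rear right [0.74137592 0.40128524 0.33      ] [0.73407809 0.38355097 0.33      ]
0.36 scene corner [0.39651393 0.35499283 0.36      ] top row288 [0.36265732 0.38259708 0.36      ] topleft [0.39987614 0.60009403 0.36      ] scene mid corner [0.36592808 0.36976568 0.26      ] rear right [0.71427619 0.34561567 0.36      ] [0.72292479 0.37095027 0.36      ]
0.4 scene corner [0.38167665 0.2801383  0.4       ] top row288 [0.36236422 0.36532487 0.4       ] topleft [0.38481353 0.50881339 0.4       ] scene mid corner [0.35497561 0.30480491 0.3       ] rear right [0.67814321 0.27138958 0.4       ] [0.70805371 0.35414935 0.4       ]
```

Run:
```python
from h import *
q=camera('top')
save('e.png',cv2.resize(q['frame'][130:350,0:220],None,fx=2.7,fy=2.7,interpolation=cv2.INTER_CUBIC))
```

```text
(no output)
```

View pics/e.png

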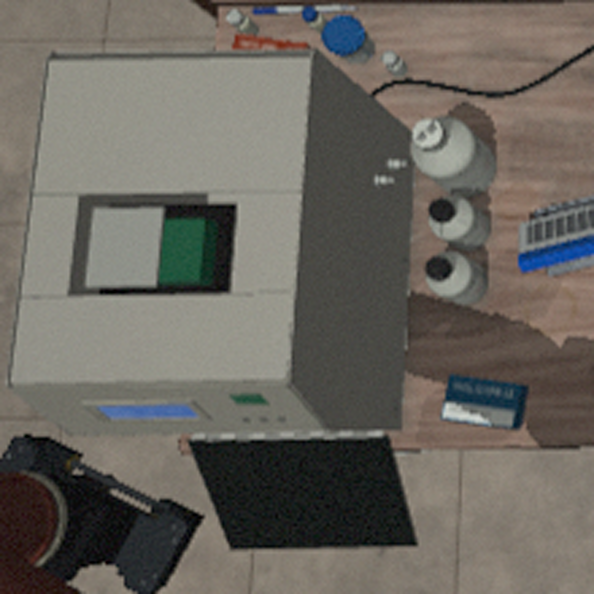

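```bash
python3 -m crank '[{"fingers":-1,"dp":[0,0,-4.5],"spin":0},{"fingers":-1,"dp":[0,0,-4.5],"spin":0},{"fingers":-1,"dp":[0,0,-4.5],"spin":0},{"fingers":-1,"dp":[0,0,-4.5],"spin":0.145},{"fingers":-1,"dp":[0,0,-4.5],"spin":0.145},{"fingers":-1,"dp":[0,0,0],"spin":0.145},{"fingers":-1,"dp":[0,0,0],"spin":0.145},{"fingers":-1,"dp":[0,0,0],"spin":0.145},{"fingers":-1,"dp":[0,0,0],"spin":0.145},{"fingers":-1,"dp":[0,0,0],"spin":0}]' 10
```

```text
t: 2.65
eef_pos: [0.2873, 0.5831, 0.4176]
tcp_rot: [180.0, 0.0, 103.8]
contact_force: [0.8, 0.0, -1.1]
finger_gap: 0.998
```

```bash
python3 -m crank '[{"fingers":-1,"dp":[-4.6,1.9,0],"spin":0},{"fingers":-1,"dp":[-4.6,1.9,0],"spin":0},{"fingers":-1,"dp":[-4.6,1.9,0],"spin":0},{"fingers":-1,"dp":[-4.6,1.9,0],"spin":0},{"fingers":-1,"dp":[-4.6,1.9,0],"spin":0},{"fingers":-1,"dp":[-4.6,1.9,0],"spin":0},{"fingers":-1,"dp":[-4.6,1.9,1],"spin":0},{"fingers":-1,"dp":[-4.6,1.9,1],"spin":0},{"fingers":-1,"dp":[-4.6,1.9,2],"spin":0},{"fingers":-1,"dp":[-4.6,1.9,2],"spin":0}]'
python3 - <<'E'
from h import *
for i in range(1):
    T=toolT(); w=camera('wrist'); save('w1.png',w['frame']); print(T)
    np.savez('w1.npz',T=T,H=w['hand_eye'],m=w['mtx'])
E
```

```text
t: 3.65
eef_pos: [0.5785, 0.1872, 0.3606]
tcp_rot: [179.9, -0.0, 104.2]
contact_force: [1.0, 0.5, -0.8]
finger_gap: 0.999
[[-2.45559701e-01  9.69380824e-01  1.11859899e-03  5.78476146e-01]
 [ 9.69381414e-01  2.45559134e-01  6.20966652e-04  1.87156003e-01]
 [ 3.27270966e-04  1.23683346e-03 -9.99999182e-01  3.60592142e-01]
 [ 0.00000000e+00  0.00000000e+00  0.00000000e+00  1.00000000e+00]]
```

View pics/w1.png

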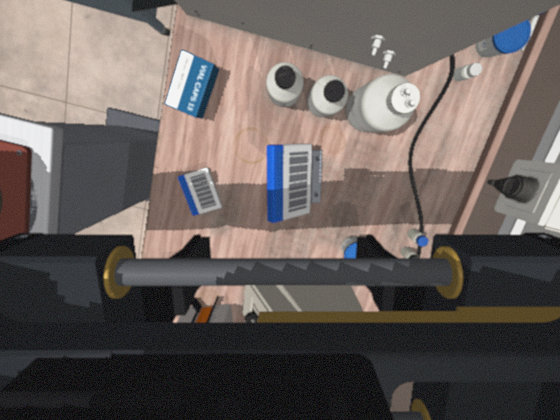

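Run:
```python
from h import *
im=cv2.imread('pics/w1.png')[130:235,240:340]
cv2.imwrite('pics/w1z.png',cv2.resize(im,None,fx=5.5,fy=5.5,interpolation=cv2.INTER_CUBIC))
```

```text
(no output)
```

View pics/w1z.png

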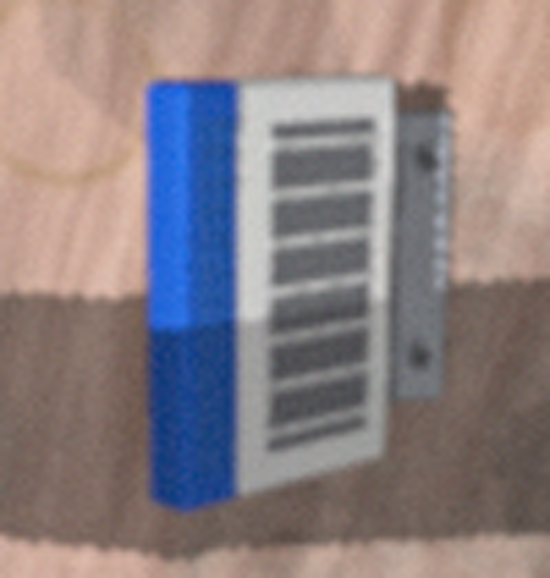

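```bash
cat > fit.py <<'E'
from h import *
from scipy.optimize import least_squares
w=np.load('w1.npz'); pic={'hand_eye':w['H'],'mtx':w['m']}; T=w['T']
Z=lambda c:((c[0]+.5)/5.5-.5+240,(c[1]+.5)/5.5-.5+130)
obs=[((-8,60,45),(147,82)),((-8,-60,45),(152,498)),((8,60,45),(190,80)),((8,-60,45),(185,510)),((8,60,21),(240,80)),((8,-60,21),(237,495)),((8,60,-45),(397,78)),((8,-60,-45),(385,458))]
def W(v,l,t=np.pi/4):
    n=np.array([np.cos(t),0,np.sin(t)]);u=np.array([-np.sin(t),0,np.cos(t)])
    X=(l[0]*n+l[1]*np.array([0,1,0])+l[2]*u)/1000
    return Ro.from_euler('z',v[3]).apply(X)+v[:3]
f=lambda v:np.concatenate([proj(W(v,l,v[4]),pic,T)[0]-np.array(Z(o)) for l,o in obs])
r=least_squares(f,[.58,.18,.09,.2,.78],loss='soft_l1')
print(r.x[:3],np.degrees(r.x[3:])); print(np.round(f(r.x).reshape(-1,2),1))
f4=lambda v:np.r_[f(np.r_[v,np.pi/4])]
r=least_squares(f4,[.58,.18,.09,.2],loss='soft_l1')
print(r.x[:3],np.degrees(r.x[3:]),r.cost); print('B',W(r.x,(0,0,45)))
E
python3 fit.py
```

```text
[0.590477   0.18331262 0.07777705] [13.47406184 44.2854099 ]
[[-0.1 -0.3]
 [-0.9  0.2]
 [-0.6  0.5]
 [-0.1  0.1]
 [ 1.6  0.2]
 [ 1.1 -0.1]
 [ 0.1 -0.1]
 [-0.3 -0.6]]
[0.5906426  0.18323338 0.07719157] [13.50593757] 2.4288021381474403
B [0.55970274 0.17580198 0.10901137]
```

```bash
python3 -m crank '[{"fingers":-1,"dp":[-0.35,0.06,0],"spin":0.012},{"fingers":-1,"dp":[-0.35,0.06,3],"spin":0},{"fingers":-1,"dp":[0,0,4],"spin":0},{"fingers":-1,"dp":[0,0,4],"spin":0},{"fingers":-1,"dp":[0,0,4],"spin":0},{"fingers":-1,"dp":[0,0,4],"spin":0},{"fingers":-1,"dp":[0,0,3],"spin":0},{"fingers":-1,"dp":[0,0,1],"spin":0},{"fingers":-1,"dp":[0,0,0],"spin":0},{"fingers":-1,"dp":[0,0,0],"spin":0}]'
python3 - <<'E'
from h import *
T=toolT();p=camera('scene');w=camera('wrist');save('w2.png',w['frame']);save('s2.png',cv2.resize(p['frame'][60:220,180:310],None,fx=4,fy=4))
print(T[:3,3],sense()['contact_force'])
E
```

```text
t: 4.7
eef_pos: [0.5812, 0.1831, 0.1325]
tcp_rot: [179.9, -0.0, 103.3]
contact_force: [0.2, -0.4, 0.7]
finger_gap: 1.001
[0.58120761 0.18313643 0.13253397] [ 0.61780653 -0.40944621  0.04689987]
```

View pics/s2.png

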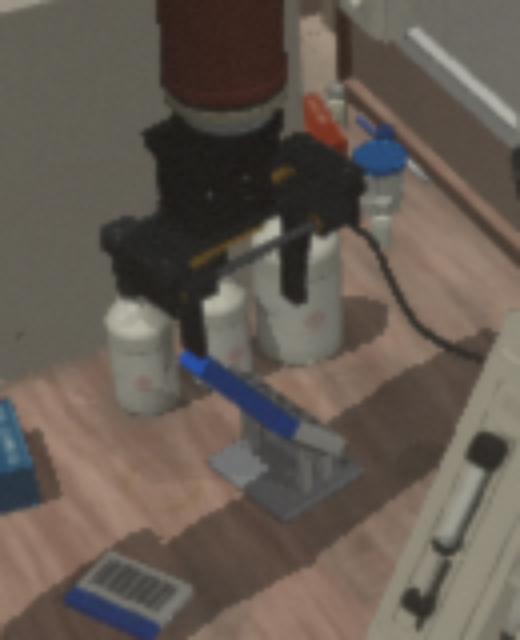

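View pics/w2.png

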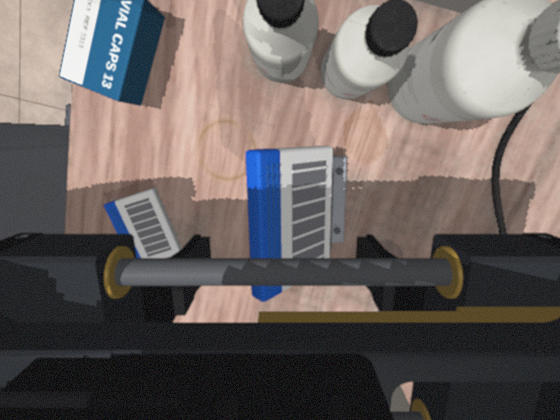

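```bash
python3 -m crank '[{"fingers":-1,"dp":[-0.2,0,2],"spin":0},{"fingers":-1,"dp":[0,0,2],"spin":0},{"fingers":-1,"dp":[0,0,1.8],"spin":0},{"fingers":-1,"dp":[0,0,0],"spin":0},{"fingers":-1,"dp":[0,0,0],"spin":0},{"fingers":-0.3,"dp":[0,0,0],"spin":0},{"fingers":-0.3,"dp":[0,0,0],"spin":0},{"fingers":-0.3,"dp":[0,0,0],"spin":0},{"fingers":-0.3,"dp":[0,0,0],"spin":0},{"fingers":-0.3,"dp":[0,0,0],"spin":0}]' 8
python3 - <<'E'
from h import *
T=toolT();p=camera('scene');save('s3.png',cv2.resize(p['frame'][60:220,180:310],None,fx=4,fy=4))
s=sense();print(T[:3,3],s['contact_force'],s['finger_gap'])
E
```

```text
t: 5.8
eef_pos: [0.5808, 0.1805, 0.0729]
tcp_rot: [180.0, -0.0, 103.2]
contact_force: [0.2, -0.0, 0.2]
finger_gap: 0.68
[0.58082924 0.18046481 0.07285815] [-0.53620941  0.11200341 -0.74003534] 0.6685199535390614
```

View pics/s3.png

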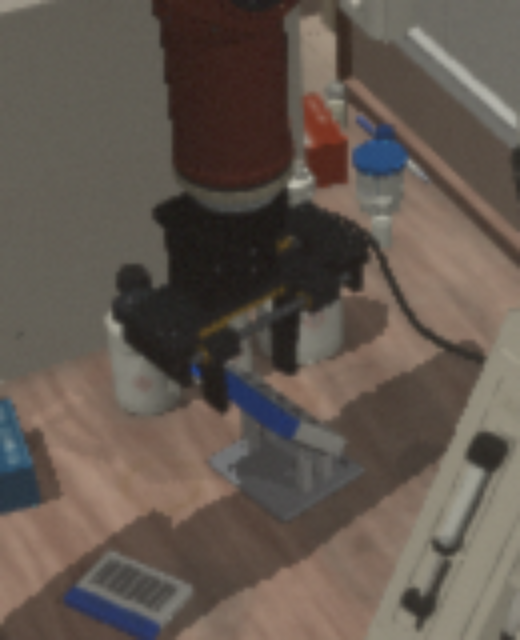

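```bash
python3 -m crank '[{"fingers":1,"dp":[0,0,0],"spin":0},{"fingers":1,"dp":[0,0,0],"spin":0},{"fingers":1,"dp":[0,0,0],"spin":0},{"fingers":1,"dp":[0,0,0],"spin":0},{"fingers":1,"dp":[0,0,0],"spin":0},{"fingers":1,"dp":[0,0,0],"spin":0},{"fingers":1,"dp":[0,0,0],"spin":0},{"fingers":1,"dp":[0,0,0],"spin":0},{"fingers":1,"dp":[0,0,0],"spin":0},{"fingers":1,"dp":[0,0,0],"spin":0}]' 8
python3 - <<'E'
from h import *
T=toolT();p=camera('scene');save('s4.png',cv2.resize(p['frame'][60:220,180:310],None,fx=4,fy=4));w=camera('wrist');save('w4.png',w['frame'])
s=sense();print(T[:3,3],s['contact_force'],s['finger_gap'])
E
```

```text
t: 6.85
eef_pos: [0.5771, 0.1796, 0.0724]
tcp_rot: [-179.6, -0.0, 103.2]
contact_force: [-15.5, -3.9, 12.7]
finger_gap: 0.506
[0.5771323  0.17962303 0.07237591] [-16.33449028  -3.28924274  12.93508983] 0.5042587180117521
```

View pics/s4.png

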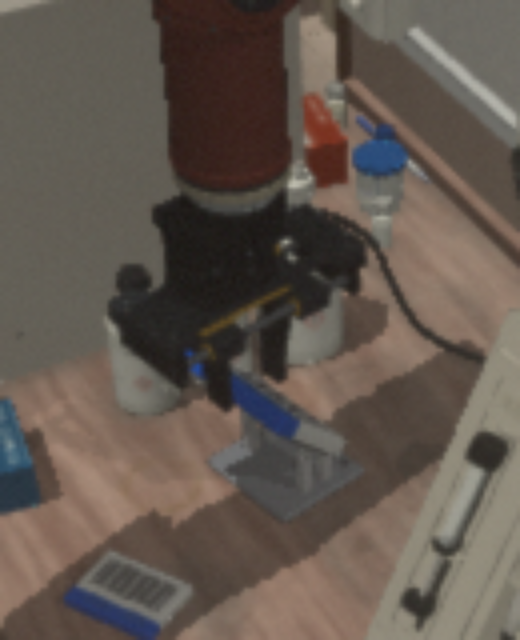

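View pics/w4.png

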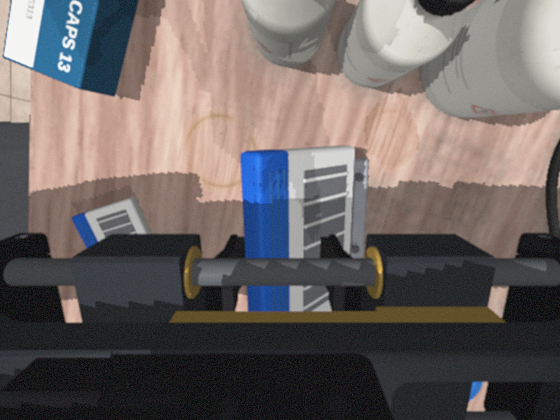

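```bash
python3 -m crank '[{"fingers":1,"dp":[0,0,-0.8],"spin":0},{"fingers":1,"dp":[0,0,-0.8],"spin":0},{"fingers":1,"dp":[0,0,-0.8],"spin":0},{"fingers":1,"dp":[0,0.4,-0.8],"spin":0},{"fingers":1,"dp":[0,0.4,-0.8],"spin":0},{"fingers":1,"dp":[0,0,0],"spin":0},{"fingers":1,"dp":[0,0,0],"spin":0},{"fingers":1,"dp":[0,0,0],"spin":0},{"fingers":1,"dp":[0,0,0],"spin":0},{"fingers":1,"dp":[0,0,0],"spin":0}]' 8
python3 - <<'E'
from h import *
T=toolT();p=camera('scene');save('s5.png',cv2.resize(p['frame'][60:220,180:310],None,fx=4,fy=4));w=camera('wrist');save('w5.png',w['frame'])
s=sense();print(T[:3,3],s['contact_force'],s['finger_gap'])
E
```

```text
t: 7.95
eef_pos: [0.5885, 0.1822, 0.1125]
tcp_rot: [-180.0, 0.0, 103.2]
contact_force: [1.0, -0.0, 0.0]
finger_gap: 0.193
[0.58848633 0.18224344 0.11250049] [ 0.31359331 -0.01259212  0.4126311 ] 0.19757442942813905
```

View pics/s5.png

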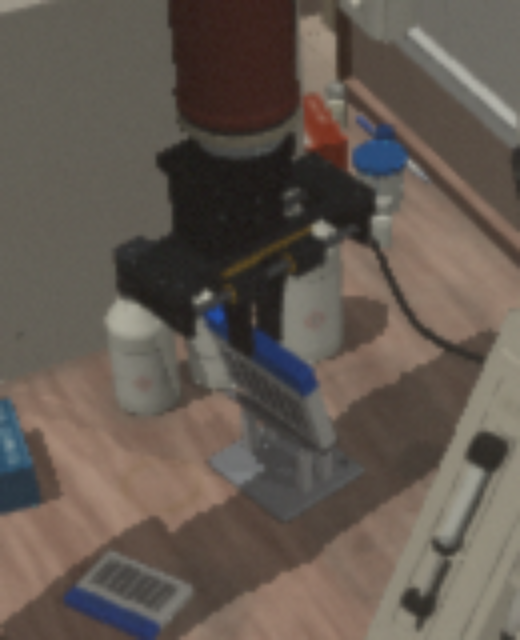

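View pics/w5.png

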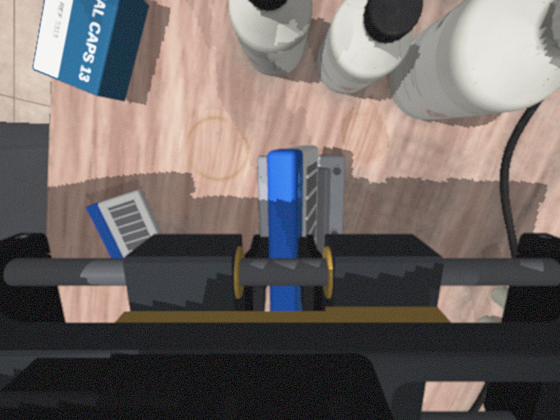

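```bash
python3 -m crank '[{"fingers":1,"dp":[0,0,0],"spin":0},{"fingers":1,"dp":[0,0,-1],"spin":0},{"fingers":1,"dp":[0,0,-3],"spin":0},{"fingers":1,"dp":[0,0,-4],"spin":0},{"fingers":1,"dp":[0,0,-4],"spin":0},{"fingers":1,"dp":[-1,-1,-4],"spin":0},{"fingers":1,"dp":[-3,-2,-2],"spin":0},{"fingers":1,"dp":[-3,-2,-2],"spin":0},{"fingers":1,"dp":[-3,-2,-2],"spin":0},{"fingers":1,"dp":[-3,-2,-2],"spin":0}]' 35
python3 -m crank '[{"fingers":1,"dp":[-3,-2,0],"spin":-0.02},{"fingers":1,"dp":[-3,-2,0],"spin":-0.02},{"fingers":1,"dp":[-3,-2,0],"spin":-0.02},{"fingers":1,"dp":[-3,-2,0],"spin":-0.02},{"fingers":1,"dp":[-2,-2,0],"spin":0},{"fingers":1,"dp":[-1,-1,0],"spin":0},{"fingers":1,"dp":[-1,-1,0],"spin":0},{"fingers":1,"dp":[0,0,0],"spin":0},{"fingers":1,"dp":[0,0,0],"spin":0},{"fingers":1,"dp":[0,0,0],"spin":0}]'
python3 - <<'E'
from h import *
T=toolT();w=camera('wrist');save('w6.png',w['frame']);p=camera('scene');save('s6.png',p['frame'])
np.savez('w6.npz',T=T,H=w['hand_eye'],m=w['mtx'])
s=sense();print(T[:3,3],s['tcp_rot'],s['contact_force'],s['finger_gap'])
E
```

```text
t: 9.05
eef_pos: [0.5295, 0.0335, 0.354]
tcp_rot: [-180.0, -0.0, 103.2]
contact_force: [1.1, 0.0, -0.7]
finger_gap: 0.176
t: 10.05
eef_pos: [0.4591, -0.1503, 0.3525]
tcp_rot: [-180.0, -0.0, 107.9]
contact_force: [-0.3, 0.4, -1.4]
finger_gap: 0.186
[ 0.45908418 -0.15028901  0.35249593] [-1.79960602e+02  5.65183821e-03  1.07916736e+02] [ 0.47496015  0.64006218 -0.94776144] 0.18162141328908413
```

View pics/w6.png

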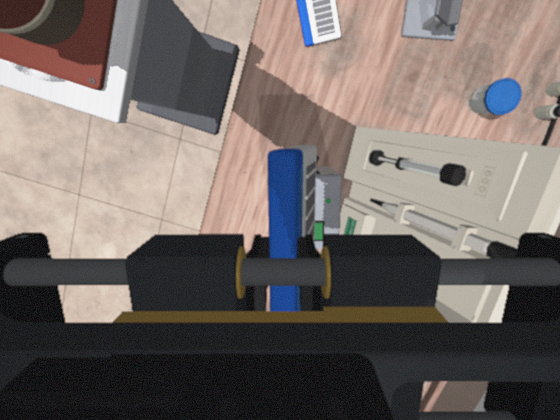

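View pics/s6.png

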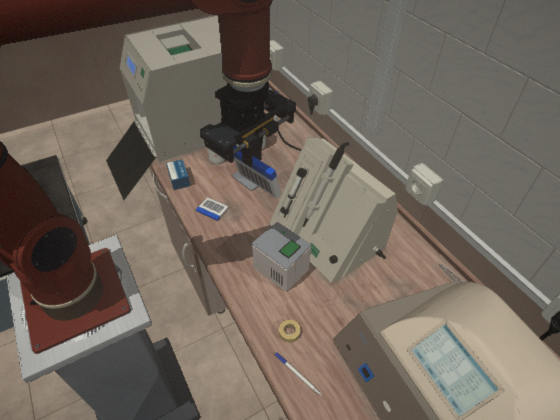

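Run:
```python
import cv2
a=cv2.imread('pics/top0.png')[210:270,290:360]; b=cv2.imread('pics/scene0.png')[215:295,245:320]
cv2.imwrite('pics/tz.png',cv2.resize(a,None,fx=10,fy=10,interpolation=cv2.INTER_CUBIC))
cv2.imwrite('pics/sz.png',cv2.resize(b,None,fx=7,fy=7,interpolation=cv2.INTER_CUBIC))
```

```text
(no output)
```

View pics/tz.png

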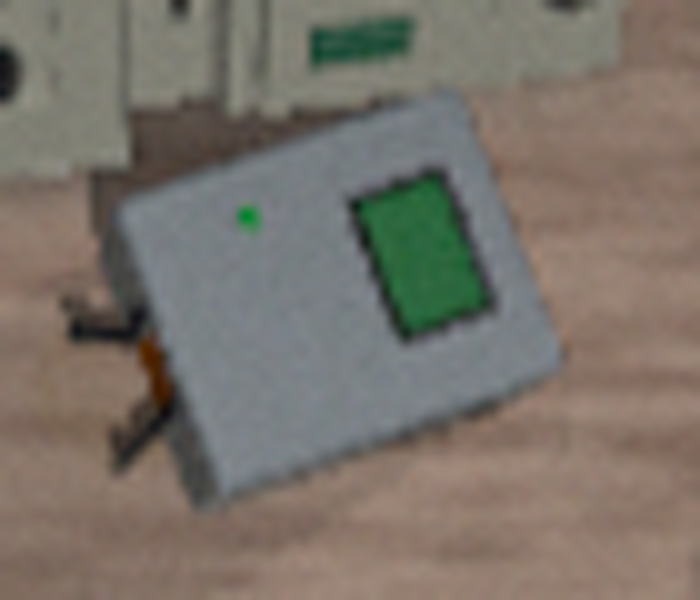

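View pics/sz.png

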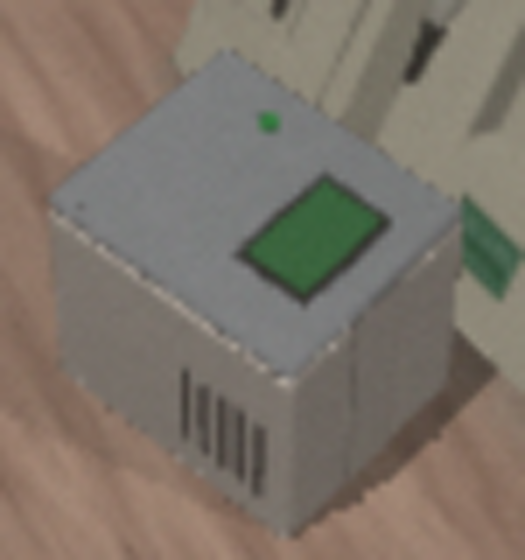

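```bash
cat > rd.py <<'E'
from h import *
from scipy.optimize import least_squares
p=camera('scene'); q=camera('top')
t=lambda c:((c[0]+.5)/10-.5+290,(c[1]+.5)/10-.5+210); s=lambda c:((c[0]+.5)/7-.5+245,(c[1]+.5)/7-.5+215)
h=113
ob=[(q,(-60,50,h),t((118,203))),(q,(60,50,h),t((457,88))),(q,(60,-50,h),t((567,355))),(q,(-60,-50,h),t((222,502))),(q,(-60,-50,0),t((200,508))),
(p,(-60,50,h),s((228,48))),(p,(-60,-50,h),s((50,208))),(p,(60,-50,h),s((288,383))),(p,(60,50,h),s((460,205))),(p,(60,-50,0),s((290,538))),(p,(-60,-50,0),s((60,372))),(p,(60,50,0),s((448,385)))]
def V(v,l): return Ro.from_euler('z',v[2]).apply(np.array(l)/1000)+np.array([v[0],v[1],v[3] if len(v)>3 else 0])
for O in (ob,ob[:5],ob[5:]):
    g=lambda v:np.concatenate([proj(V(v,l),c)[0]-np.array(o) for c,l,o in O])
    r=least_squares(g,[.5,-.19,-1.25,0],loss='soft_l1'); v=r.x
    print(np.round(v,4),np.round(np.degrees(v[2]),2),'mouth',np.round(V(v,(-60,0,0)),4)); print(np.round(g(v).reshape(-1,2),1).tolist())
E
python3 rd.py
python3 - <<'E'
from h import *
q=camera('top');save('t6.png',q['frame'])
for c in [(385,228),(470,215),(635,187)]:
    print(atz((c[0]/3.3+160,c[1]/3.3+160),0,q))
# held cassette in wrist view
im=cv2.imread('pics/w6.png')[130:320,230:350]
cv2.imwrite('pics/w6z.png',cv2.resize(im,None,fx=3.1,fy=3.1,interpolation=cv2.INTER_CUBIC))
E
```

```text
[ 0.5115 -0.1865 -1.234  -0.0054] -70.7 mouth [ 0.4917 -0.1299 -0.0054]
[[-0.8, -0.0], [-0.1, -1.1], [0.4, 1.0], [-0.1, -0.7], [-0.5, 1.1], [-0.5, -0.3], [-0.8, -1.1], [0.7, -0.6], [1.4, 0.5], [-0.3, 1.9], [-0.3, 0.8], [0.7, 0.1]]
[ 0.5156 -0.1908 -1.2363 -0.0385] -70.83 mouth [ 0.4959 -0.1341 -0.0385]
[[-0.0, 0.2], [-0.2, -0.5], [-0.1, 0.9], [0.3, -1.2], [-0.0, 0.5]]
[ 0.5208 -0.1699 -1.234  -0.0305] -70.7 mouth [ 0.501  -0.1133 -0.0305]
[[-0.5, 0.5], [-0.1, -0.9], [0.4, -1.1], [0.5, 0.7], [-0.5, 0.7], [0.3, 0.3], [-0.2, -0.4]]
[ 0.55860634 -0.03557141  0.        ]
[ 0.57127669 -0.12618894  0.        ]
[ 0.59907425 -0.3036505   0.        ]
```

View pics/t6.png

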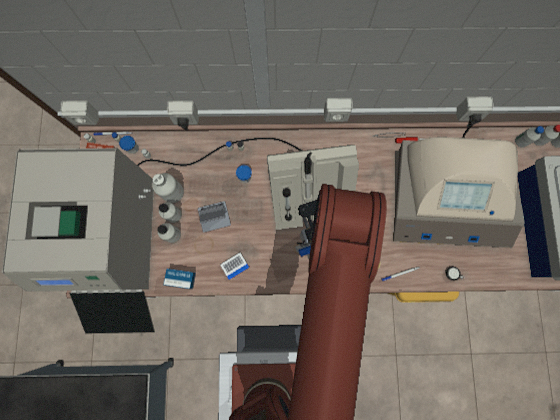

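View pics/w6z.png

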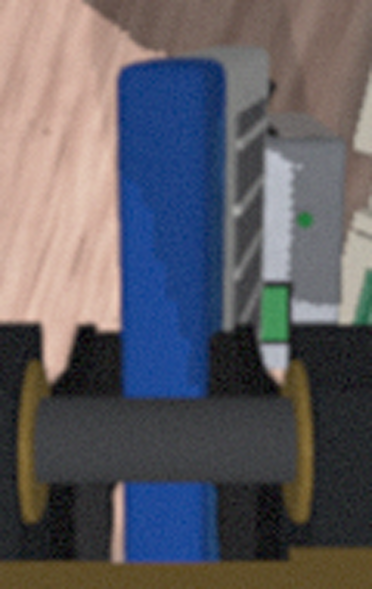

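Run:
```python
from h import *
w=np.load('w6.npz'); pic={'hand_eye':w['H'],'mtx':w['m']}; T=w['T']
Z=lambda c:((c[0]+.5)/3.1-.5+230,(c[1]+.5)/3.1-.5+130)
print('lid corner',atz(Z((345,142)),.113,pic,T),atz(Z((338,300)),.113,pic,T), 'bottom',atz(Z((312,112)),0,pic,T))
for v in ([.5115,-.1865,-1.234],[.5105,-.187,-1.235],[.508,-.189,-1.258]):
    R=Ro.from_euler('z',v[2]); print(R.apply([-.06,.05,0])[:2]+v[:2])
# cassette: fit upright; top edge corners trailing(+y)
from scipy.optimize import least_squares
# tool-frame: tip depth below top
im=cv2.imread('pics/w6.png')[120:190,250:340]
cv2.imwrite('pics/w6y.png',cv2.resize(im,None,fx=8,fy=8,interpolation=cv2.INTER_CUBIC))
```

```text
lid corner [ 0.53817991 -0.11545099  0.113     ] [ 0.56326933 -0.19135357  0.113     ] bottom [ 0.53914141 -0.11278917  0.        ]
[ 0.538863   -0.11334765]
[ 0.53793614 -0.11387505]
[ 0.53711061 -0.11652537]
```

View pics/w6y.png

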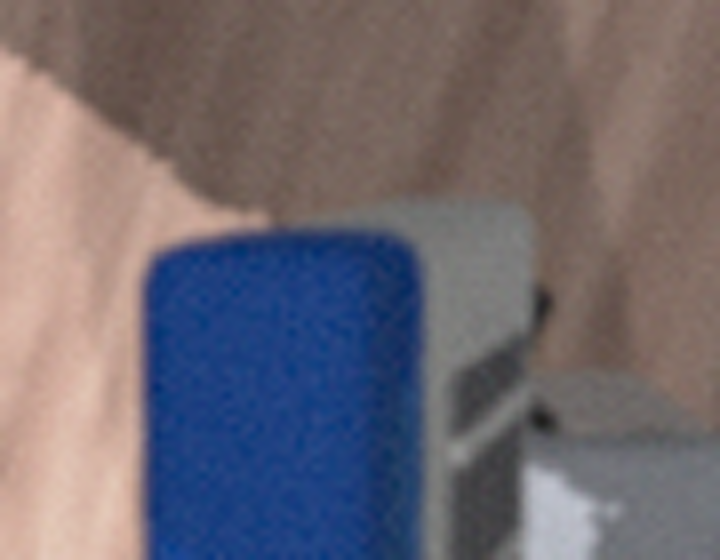

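```bash
cat > fit6.py <<'E'
from h import *
from scipy.optimize import least_squares
w=np.load('w6.npz'); m=w['m']; H=w['H']; print(np.round(m,1).tolist())
Hi=np.linalg.inv(H)
def pj(X): c=Hi[:3,:3]@X+Hi[:3,3]; u=m@c; return u[:2]/u[2]
Z=lambda c:((c[0]+.5)/8-.5+250,(c[1]+.5)/8-.5+120)
# tool frame: cassette long axis ~ tool x (trailing +x). z down. local: thickness a (tool y), b along x, c from centre up
obs=[((-8,60,45),(145,240)),((8,60,45),(420,232)),((8,60,-45),(535,205))]
# params: y0,x0,z0(top depth in tool z), tilt about tool x, yaw small, 
def X(v,l):
    R=Ro.from_euler('zyx',[v[4],v[5] if len(v)>5 else 0,v[3]]).as_matrix()
    return R@(np.array([l[1],l[0],-l[2]])/1000)+np.array([v[1],v[0],v[2]])
f=lambda v:np.r_[np.concatenate([pj(X(v,l))-np.array(Z(o)) for l,o in obs])]
for y in (0,):
  g=lambda v:f(np.r_[v,0.0])
  r=least_squares(g,[0,0,.01,0]); print(r.x,np.degrees(r.x[3]),r.cost,np.round(g(r.x),1))
E
python3 fit6.py
```

```text
[[290.6, 0.0, 282.9], [0.0, 290.6, 208.9], [0.0, 0.0, 1.0]]
[ 0.0085964   0.00239091 -0.0117833  -0.18473538] -10.58455780869438 2.47874589255421 [ 0.2 -0.1 -0.2  1.2 -0.  -1.8]
```

Run:
```python
import cv2
a=cv2.imread('pics/s6.png')[75:205,190:310]
cv2.imwrite('pics/s6z.png',cv2.resize(a,None,fx=5,fy=4.6,interpolation=cv2.INTER_CUBIC))
```

```text
(no output)
```

View pics/s6z.png

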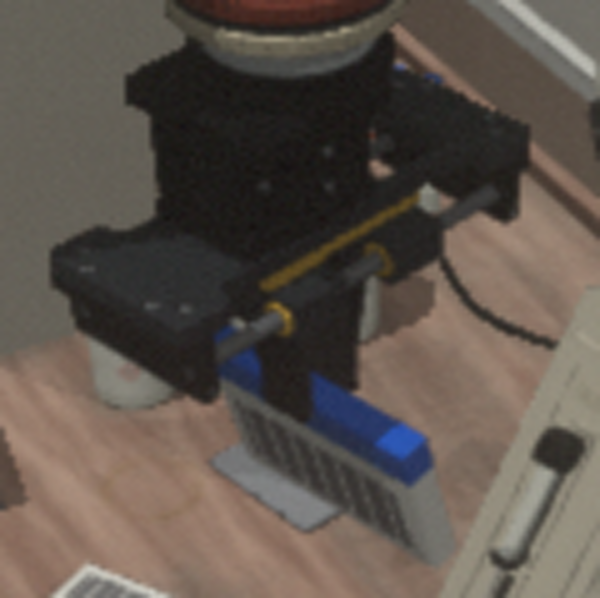

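```bash
python3 -m crank '[{"fingers":1,"dp":[3.5,0.7,2],"spin":-0.021},{"fingers":1,"dp":[3.5,0.7,2],"spin":0},{"fingers":1,"dp":[3.4,0.8,2],"spin":0},{"fingers":1,"dp":[0,0,4],"spin":0},{"fingers":1,"dp":[0,0,4],"spin":0},{"fingers":1,"dp":[0,0,4],"spin":0},{"fingers":1,"dp":[0,0,4],"spin":0},{"fingers":1,"dp":[0,0,4],"spin":0},{"fingers":1,"dp":[0,0,2.5],"spin":0},{"fingers":1,"dp":[0,0,1],"spin":0}]'
python3 - <<'E'
from h import *
T=toolT();w=camera('wrist');save('w7.png',w['frame']);p=camera('scene');save('s7.png',cv2.resize(p['frame'][140:310,190:330],None,fx=4,fy=3.5))
s=sense();print(T[:3,3],s['tcp_rot'],s['contact_force'],s['finger_gap'])
E
```

```text
t: 11.3
eef_pos: [0.4445, -0.0462, 0.0554]
tcp_rot: [-179.8, -0.0, 109.0]
contact_force: [-0.0, 0.6, -0.6]
finger_gap: 0.187
[ 0.44451495 -0.0461866   0.05544971] [-1.79873539e+02  4.44154464e-03  1.09026709e+02] [ 0.62715331 -0.37271058 -1.30437926] 0.17842471858952744
```

View pics/s7.png

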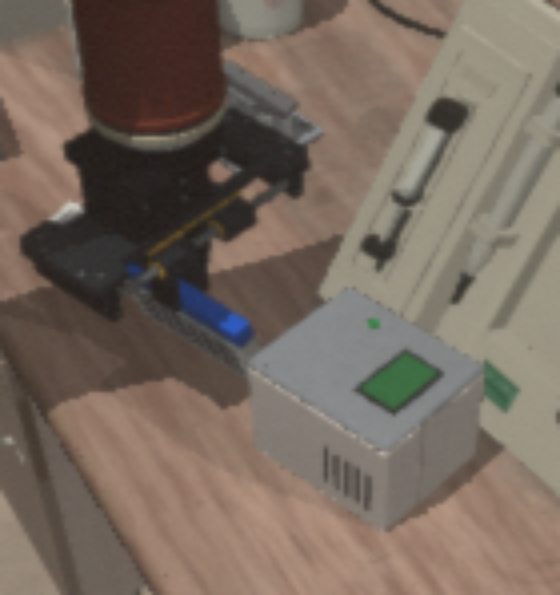

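View pics/w7.png

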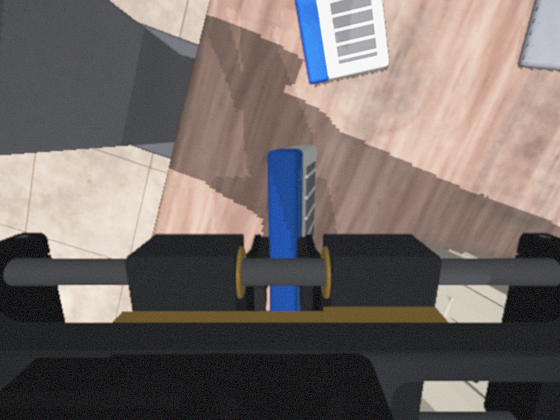

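```bash
python3 -m crank '[{"fingers":1,"dp":[0,0,0.3],"spin":0},{"fingers":1,"dp":[0,0,0.3],"spin":0},{"fingers":1,"dp":[0,0,0.3],"spin":0},{"fingers":1,"dp":[0,0,0.3],"spin":0},{"fingers":1,"dp":[0,0,0.2],"spin":0},{"fingers":1,"dp":[0,0,0],"spin":0},{"fingers":1,"dp":[0,0,0],"spin":0},{"fingers":1,"dp":[0,0,0],"spin":0},{"fingers":1,"dp":[0,0,0],"spin":0},{"fingers":1,"dp":[0,0,0],"spin":0}]' 20
```

```text
t: 12.4
eef_pos: [0.4521, -0.0453, 0.0484]
tcp_rot: [179.4, 0.1, 109.0]
contact_force: [-1.1, 1.5, 30.6]
finger_gap: 0.199
```

```bash
python3 -m crank '[{"fingers":1,"dp":[0,0,-0.4],"spin":0},{"fingers":1,"dp":[0,0,-0.4],"spin":0},{"fingers":1,"dp":[0,0,0],"spin":0},{"fingers":1,"dp":[0,0,0],"spin":0},{"fingers":1,"dp":[0,0,0],"spin":0},{"fingers":1,"dp":[0,0,0],"spin":0},{"fingers":1,"dp":[0,0,0],"spin":0},{"fingers":1,"dp":[0,0,0],"spin":0},{"fingers":1,"dp":[0,0,0],"spin":0},{"fingers":1,"dp":[0,0,0],"spin":0}]' 6
python3 - <<'E'
from h import *
T=toolT();w=camera('wrist');save('w8.png',w['frame']);p=camera('scene');save('s8.png',cv2.resize(p['frame'][140:310,190:330],None,fx=4,fy=3.5))
s=sense();print(T[:3,3],s['tcp_rot'],s['contact_force'],s['torque'],s['finger_gap'])
im=w['frame'][120:190,250:340]
save('w8y.png',cv2.resize(im,None,fx=8,fy=8,interpolation=cv2.INTER_CUBIC))
E
```

```text
t: 13.4
eef_pos: [0.4462, -0.0462, 0.0517]
tcp_rot: [-180.0, 0.0, 109.0]
contact_force: [-0.6, 0.1, -0.7]
finger_gap: 0.183
[ 0.44615197 -0.04617256  0.05166071] [1.79999278e+02 5.92888938e-04 1.09019353e+02] [-0.57550966  0.16675712 -1.12122663] [-0.0627141   0.05671418  0.04722461] 0.1854021821232546
```

View pics/s8.png

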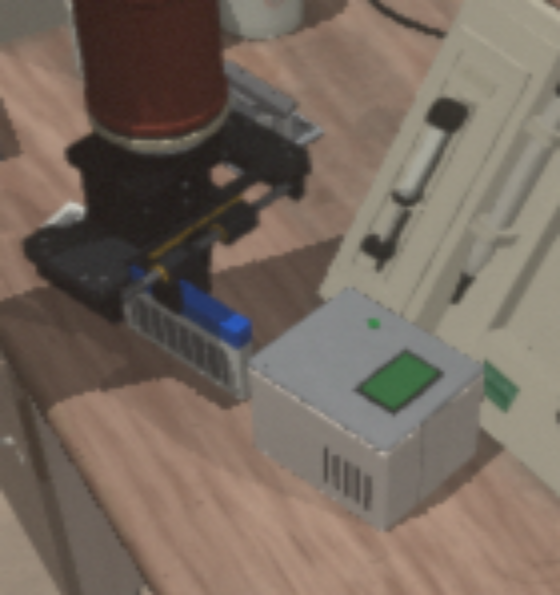

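View pics/w8y.png

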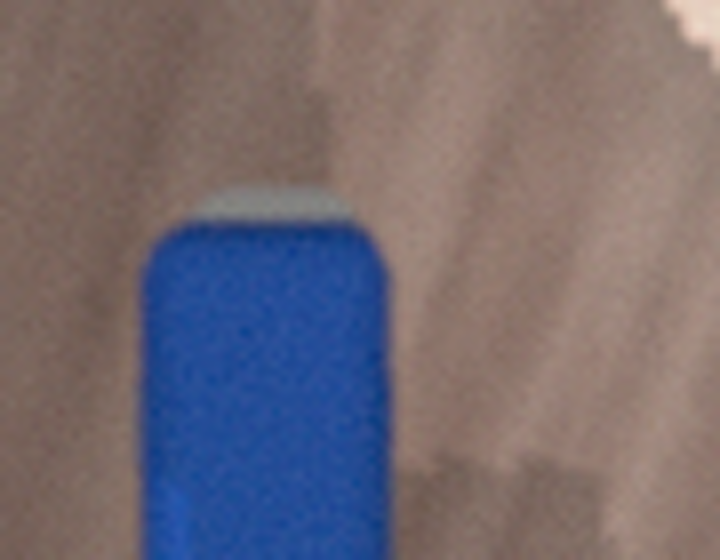

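Run:
```python
from h import *
from scipy.optimize import least_squares
w=np.load('w6.npz'); m=w['m']; H=w['H']; Hi=np.linalg.inv(H)
def pj(X): c=Hi[:3,:3]@X+Hi[:3,3]; u=m@c; return u[:2]/u[2]
Z=lambda c:np.array(((c[0]+.5)/8-.5+250,(c[1]+.5)/8-.5+120))
f=lambda v:np.r_[pj(np.array([v[0],v[1]-.008,v[2]]))-Z((141,222)),pj(np.array([v[0],v[1]+.008,v[2]]))-Z((389,222)),(pj(np.array([v[0],v[1],v[2]+.09]))-Z((275,187)))*[0,1]]
r=least_squares(f,[.06,0,-.04]); print(r.x,f(r.x))
```

```text
[ 0.06258824 -0.00062123 -0.03958338] [ 0.06617336  0.19558552 -0.06617108  0.19778279 -0.         -0.62085092]
```

```bash
python3 -m crank '[{"fingers":1,"dp":[0,0.5,0],"spin":0},{"fingers":1,"dp":[0,0.5,0],"spin":0},{"fingers":1,"dp":[0,0.45,0],"spin":0},{"fingers":1,"dp":[0,0,0],"spin":0},{"fingers":1,"dp":[0,0,0],"spin":0},{"fingers":1,"dp":[0,0,0.1],"spin":0},{"fingers":1,"dp":[0,0,0.1],"spin":0},{"fingers":1,"dp":[0,0,0.1],"spin":0},{"fingers":1,"dp":[0,0,0],"spin":0},{"fingers":1,"dp":[0,0,0],"spin":0}]' 6
python3 - <<'E'
from h import *
T=toolT();w=camera('wrist');save('w9.png',w['frame']);p=camera('scene');save('s9.png',p['frame'][140:310,190:330].repeat(4,0).repeat(4,1)); q=camera('top'); save('t9.png',q['frame'])
s=sense();print(T[:3,3],s['tcp_rot'],s['contact_force'],s['torque'],s['finger_gap'])
E
```

```text
t: 14.5
eef_pos: [0.4606, -0.0411, 0.0493]
tcp_rot: [179.9, -0.0, 109.0]
contact_force: [-0.4, 2.0, 5.3]
finger_gap: 0.186
[ 0.4606444  -0.04112712  0.04934305] [ 1.79904603e+02 -9.29516595e-03  1.09027237e+02] [-1.08581454  0.89489397  5.73449544] [ 0.24902252  0.03507008 -0.05883414] 0.1826393620363292
```

View pics/s9.png

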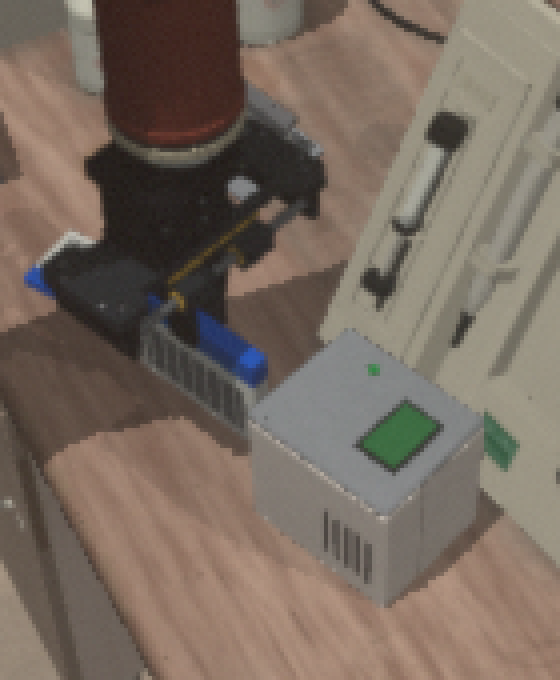

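View pics/t9.png

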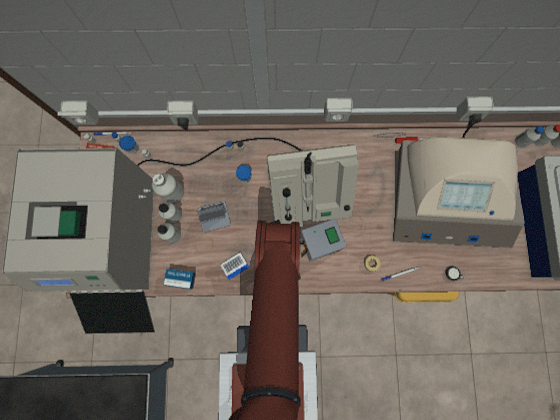

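Run:
```python
from h import *
p=camera('scene')
im=p['frame'][195:245,215:265]; save('s9z.png',cv2.resize(im,None,fx=12,fy=12,interpolation=cv2.INTER_CUBIC))
R=Ro.from_euler('z',-70.9,degrees=True); c=np.array([.510,-.1875,0])
T=toolT()
for l in [(60,8,-39.6),(60,-8,-39.6),(-57.4,8,-39.6),(-57.4,-8,-39.6)]:
    X=T[:3,:3]@(np.array([l[0]+2.6 if l[0]>0 else l[0],l[1],l[2]])/1000)+T[:3,3]; u=proj(X,p)[0]; print(np.round(X,4),np.round((u-[215,195])*12), np.round(R.inv().apply(X-c)*1000,1))
for x in (-155,-95,-60):
  for y in (-8,8): print(x,y,np.round((proj(R.apply([x/1000,y/1000,.09])+c,p)[0]-[215,195])*12))
```

```text
[0.4477 0.0206 0.089 ] [126. 137.] [-217.     9.3   89. ]
[0.4326 0.0154 0.0889] [ 77. 174.] [-217.1   -6.7   88.9]
[ 0.4869 -0.0928  0.0889] [494. 394.] [-97.    9.1  88.9]
[ 0.4717 -0.098   0.0889] [445. 435.] [-97.1  -6.9  88.9]
-155 -8 [259. 306.]
-155 8 [308. 267.]
-95 -8 [448. 439.]
-95 8 [497. 398.]
-60 -8 [563. 520.]
-60 8 [612. 478.]
```

View pics/s9z.png

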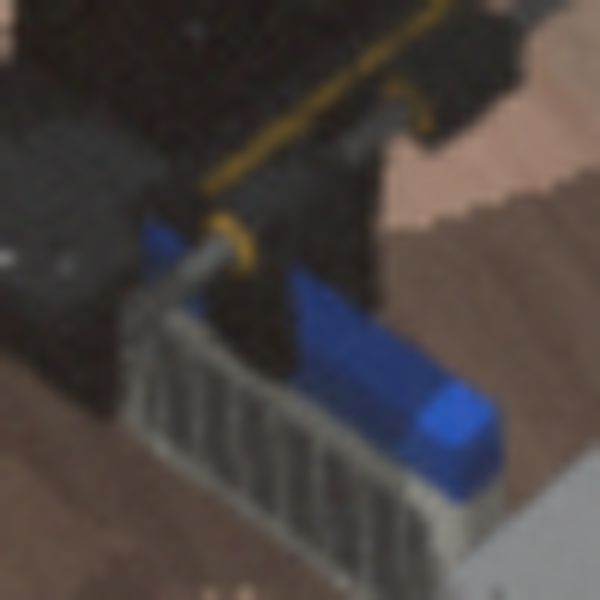

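```bash
python3 -m crank '[{"fingers":0.3,"dp":[0,0,-0.1],"spin":0},{"fingers":0.3,"dp":[0,0,0],"spin":0},{"fingers":0.3,"dp":[0,0,0],"spin":0},{"fingers":0.3,"dp":[0,0,0],"spin":0},{"fingers":0.3,"dp":[0,0,-0.6],"spin":0},{"fingers":0.3,"dp":[0,0,-0.6],"spin":0},{"fingers":0.3,"dp":[2,0,0],"spin":0},{"fingers":0.3,"dp":[2,0,0],"spin":0},{"fingers":0.3,"dp":[0,0,0],"spin":0},{"fingers":0.3,"dp":[0,0,0],"spin":0}]' 6
python3 - <<'E'
from h import *
T=toolT();w=camera('wrist');save('w10.png',w['frame']);p=camera('scene');save('s10.png',cv2.resize(p['frame'][150:300,200:330],None,fx=4.4,fy=4,interpolation=cv2.INTER_CUBIC))
s=sense();print(T[:3,3],s['tcp_rot'],s['contact_force'],s['finger_gap'])
E
```

```text
t: 15.7
eef_pos: [0.4472, -0.0036, 0.0622]
tcp_rot: [180.0, 0.0, 109.1]
contact_force: [0.2, -0.2, 0.1]
finger_gap: 0.348
[ 0.44718859 -0.00357142  0.06217953] [1.79971948e+02 1.60776543e-02 1.08980029e+02] [ 1.24001894 -1.01493674  0.47051712] 0.35324107467281957
```

View pics/s10.png

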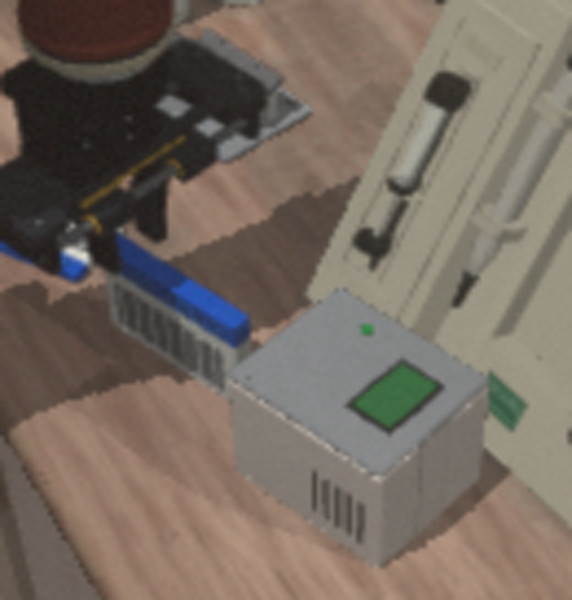

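View pics/w10.png

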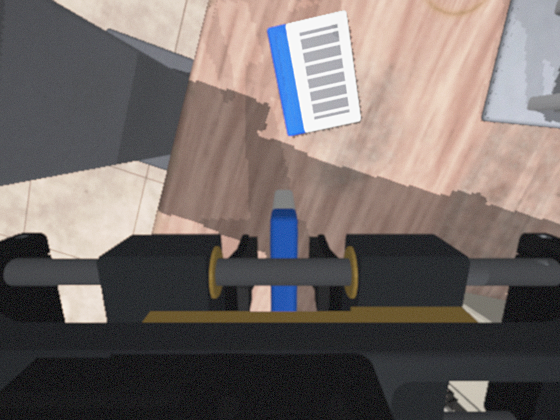

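```bash
python3 -m crank '[{"fingers":1,"dp":[0,-0.1,0],"spin":0},{"fingers":1,"dp":[0,0,0],"spin":0},{"fingers":1,"dp":[0,0,0],"spin":0},{"fingers":1,"dp":[0,0,0],"spin":0},{"fingers":1,"dp":[0,0,0],"spin":0},{"fingers":1,"dp":[-0.8,0,0],"spin":0},{"fingers":1,"dp":[-0.8,0,0],"spin":0},{"fingers":1,"dp":[-0.8,0,0],"spin":0},{"fingers":1,"dp":[-0.6,0,0],"spin":0},{"fingers":1,"dp":[0,0,0],"spin":0}]' 15
python3 - <<'E'
from h import *
T=toolT();w=camera('wrist');save('w11.png',w['frame']);p=camera('scene');save('s11.png',cv2.resize(p['frame'][150:300,200:330],None,fx=4.4,fy=4,interpolation=cv2.INTER_CUBIC));q=camera('top');save('t11.png',cv2.resize(q['frame'][200:290,240:360],None,fx=6,fy=6,interpolation=cv2.INTER_CUBIC))
s=sense();print(T[:3,3],s['tcp_rot'],s['contact_force'],s['torque'],s['finger_gap'])
E
```

```text
t: 16.8
eef_pos: [0.4559, -0.0335, 0.0617]
tcp_rot: [-180.0, 0.0, 108.9]
contact_force: [-0.3, 0.5, 0.4]
finger_gap: 0.002
[ 0.45594608 -0.03348391  0.06169314] [-1.79987504e+02 -3.89623010e-03  1.09018903e+02] [-0.07084367  1.13610169  1.00807816] [-0.06953588  0.02650408 -0.04323105] 0.0026978567757793338
```

View pics/s11.png

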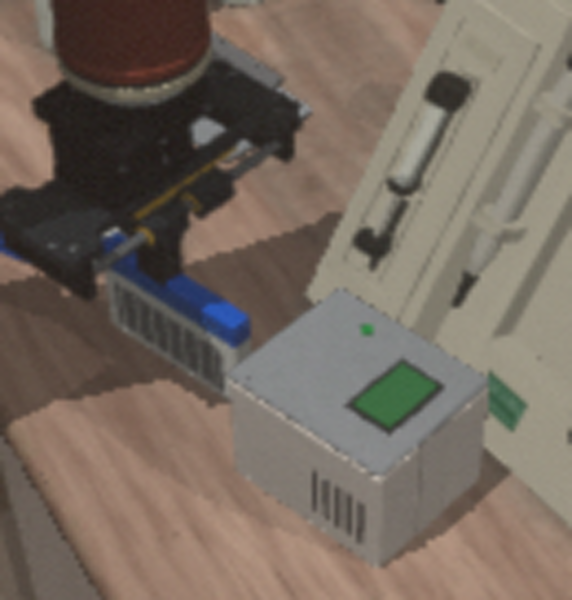

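View pics/w11.png

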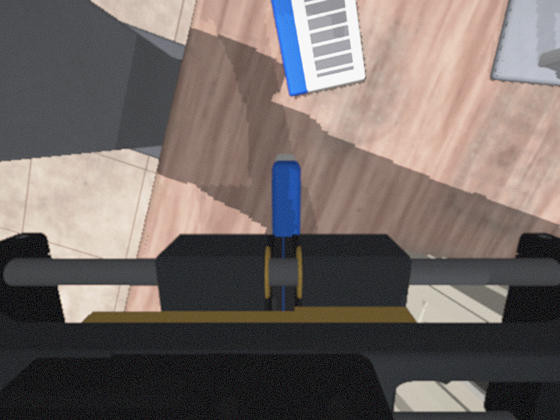

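View pics/t11.png

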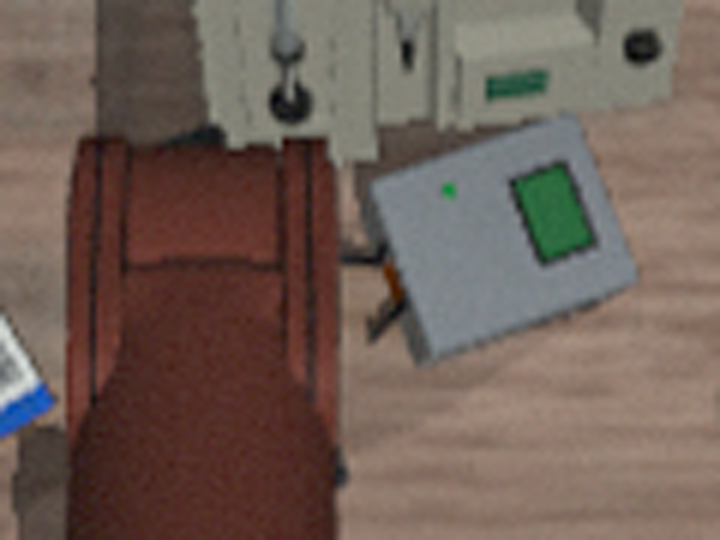

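Run:
```python
import cv2
from h import *
im=cv2.imread('pics/w11.png')[140:320,210:360]
cv2.imwrite('pics/w11z.png',cv2.resize(im,None,fx=4,fy=3.3,interpolation=cv2.INTER_CUBIC))
p=camera('scene');im=p['frame'][190:250,205:265]; save('s11z.png',cv2.resize(im,None,fx=10,fy=10,interpolation=cv2.INTER_CUBIC))
T=toolT(); print(sense()['finger_gap'],sense()['t'])
for l in [(0,0,0),(0,0,-19),(0,-8,-28),(9.5,0,0),(-9.5,0,0)]:
  print(l,np.round((proj(T[:3,:3]@(np.array(l)/1000)+T[:3,3],p)[0]-[205,190])*10))
R=Ro.from_euler('z',-70.9,degrees=True); c=np.array([.510,-.1875,0])
for z in (0,.066,.09):
  for y in (-8,8): print(z,y,np.round((proj(R.apply([-.097,y/1000,z])+c,p)[0]-[205,190])*10),np.round((proj(R.apply([-.217,y/1000,z])+c,p)[0]-[205,190])*10))
```

```text
0.007250927687698315 17.0
(0, 0, 0) [318. 339.]
(0, 0, -19) [313. 295.]
(0, -8, -28) [290. 289.]
(9.5, 0, 0) [294. 322.]
(-9.5, 0, 0) [341. 356.]
0 -8 [482. 615.] [190. 401.]
0 8 [521. 581.] [229. 370.]
0.066 -8 [472. 468.] [169. 252.]
0.066 8 [512. 435.] [209. 221.]
0.09 -8 [468. 412.] [160. 195.]
0.09 8 [509. 378.] [202. 164.]
```

View pics/w11z.png

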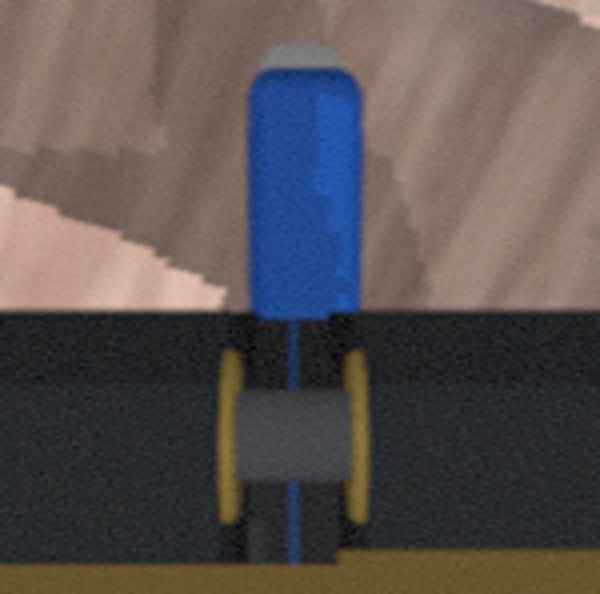

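View pics/s11z.png

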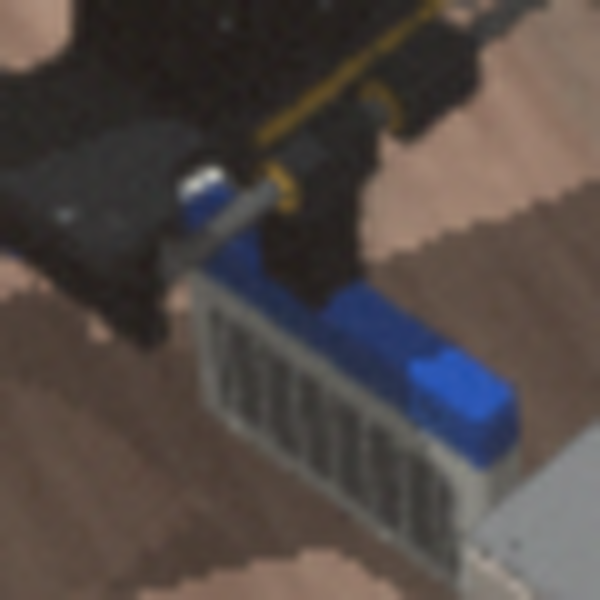

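```bash
python3 -m crank '[{"fingers":0.3,"dp":[0,0,0],"spin":0},{"fingers":0.3,"dp":[0,0,0],"spin":0},{"fingers":0.3,"dp":[0,0,0],"spin":0},{"fingers":0.3,"dp":[0,0,0],"spin":0},{"fingers":0.3,"dp":[1.7,0,0.5],"spin":0},{"fingers":0.3,"dp":[1.7,0,0.5],"spin":0},{"fingers":0.3,"dp":[0,0,0.4],"spin":0},{"fingers":0.3,"dp":[0,0,0],"spin":0},{"fingers":0.3,"dp":[0,0,0],"spin":0},{"fingers":0.3,"dp":[0,0,0],"spin":0}]' 10
python3 - <<'E'
from h import *
T=toolT();w=camera('wrist');save('w12.png',w['frame'][130:330,200:370].repeat(3,0).repeat(3,1));p=camera('scene');save('s12.png',cv2.resize(p['frame'][190:250,205:265],None,fx=10,fy=10,interpolation=cv2.INTER_CUBIC))
s=sense();print(T[:3,3],s['tcp_rot'],s['contact_force'],s['torque'],s['finger_gap'])
E
```

```text
t: 18.0
eef_pos: [0.4449, -0.0008, 0.0479]
tcp_rot: [180.0, 0.0, 109.0]
contact_force: [-0.4, -0.1, 0.5]
finger_gap: 0.349
[ 0.444947   -0.00083966  0.04792083] [1.79986507e+02 8.91461959e-03 1.08974019e+02] [0.25203778 0.387327   0.64470621] [-0.0443557   0.01332533  0.00142528] 0.34993631841488854
```

View pics/s12.png

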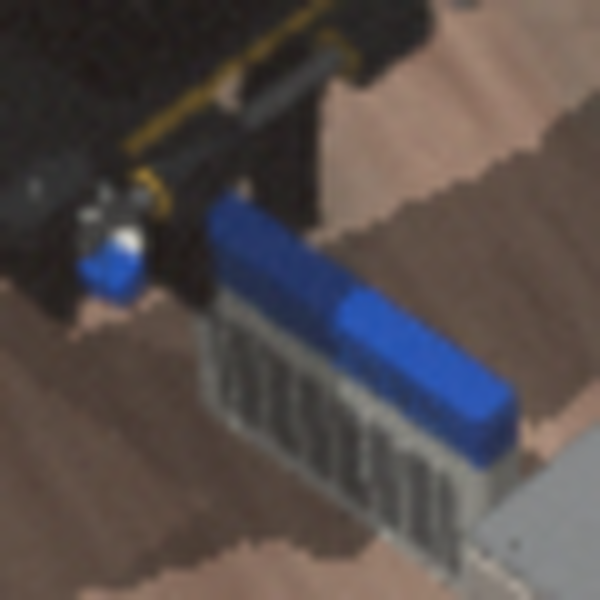

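View pics/w12.png

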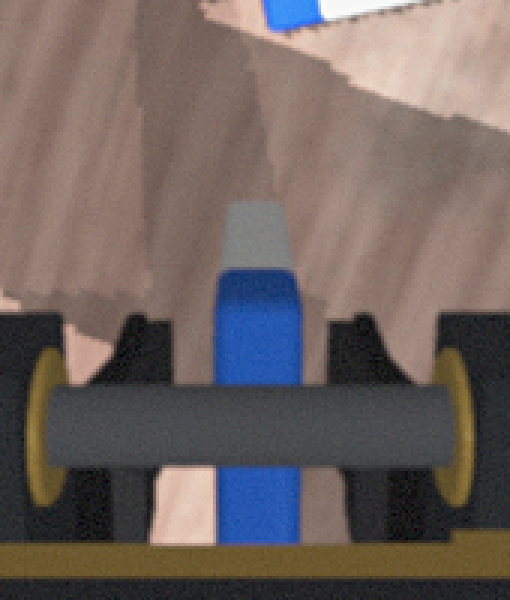

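Run:
```python
from h import *
from scipy.optimize import least_squares
w=np.load('w6.npz'); m=w['m']; H=w['H']; Hi=np.linalg.inv(H)
def pj(X): c=Hi[:3,:3]@X+Hi[:3,3]; u=m@c; return u[:2]/u[2]
# w12 points (px): top trailing corners, bottom corners of end face
Z=lambda c:np.array((c[0]/3+200,c[1]/3+130))
for rows in (268,285):
  f=lambda v:np.r_[pj(np.array([v[0],v[1]-.008,v[2]]))-Z((216,rows)),pj(np.array([v[0],v[1]+.008,v[2]]))-Z((300,rows))]
  r=least_squares(f,[.02,0,-.04]); print('top',r.x,f(r.x))
g=lambda v:np.r_[pj(np.array([v[0],v[1]-.008,v[2]]))-Z((225,201)),pj(np.array([v[0],v[1]+.008,v[2]]))-Z((277,201))]
r=least_squares(g,[.02,0,.05]); print('bottom',r.x,g(r.x))
T=toolT()
R=Ro.from_euler('z',-70.9,degrees=True); c=np.array([.510,-.1875,0])
print(T[:3,3],R.inv().apply(T[:3,3]-c))
```

```text
top [ 0.02213717  0.00125941 -0.03415556] [ 3.20285437e-07 -2.11754417e-03 -3.20273898e-07  2.11747807e-03]
top [ 0.01900316  0.00125986 -0.03497004] [ 3.47520995e-07 -2.20598380e-03 -3.47621267e-07  2.20591501e-03]
bottom [0.01282179 0.00015208 0.06900389] [ 1.38370069e-07 -1.09508405e-03 -1.38367795e-07  1.09506289e-03]
[ 0.44483508 -0.00063736  0.04785382] [-0.19789877 -0.00043272  0.04785382]
```

```bash
python3 -m crank '[{"fingers":1,"dp":[0,0,0],"spin":0},{"fingers":1,"dp":[0,0,0],"spin":0},{"fingers":1,"dp":[0,0,0],"spin":0},{"fingers":1,"dp":[0,0,0],"spin":0},{"fingers":1,"dp":[0,0,0],"spin":0},{"fingers":1,"dp":[0,0,0],"spin":0},{"fingers":1,"dp":[0,0,0],"spin":0},{"fingers":1,"dp":[0,0,0],"spin":0},{"fingers":1,"dp":[0,0,0],"spin":0},{"fingers":1,"dp":[0,0,0],"spin":0}]' 10
python3 - <<'E'
from h import *
T=toolT();w=camera('wrist');save('w13.png',w['frame'][130:330,200:370].repeat(3,0).repeat(3,1));p=camera('scene');save('s13.png',cv2.resize(p['frame'][190:250,205:265],None,fx=10,fy=10,interpolation=cv2.INTER_CUBIC))
s=sense();print(T[:3,3],s['tcp_rot'],s['contact_force'],s['torque'],s['finger_gap'])
E
```

```text
t: 19.1
eef_pos: [0.4446, -0.0002, 0.0477]
tcp_rot: [-180.0, 0.0, 109.0]
contact_force: [0.5, -1.0, 0.2]
finger_gap: 0.183
[ 4.44620415e-01 -1.95609191e-04  4.76855890e-02] [-1.79999791e+02  3.49243290e-03  1.09019119e+02] [ 0.09964415  0.72548493 -0.53480198] [-0.09545759 -0.07612582  0.03124639] 0.17971332131662343
```

View pics/s13.png

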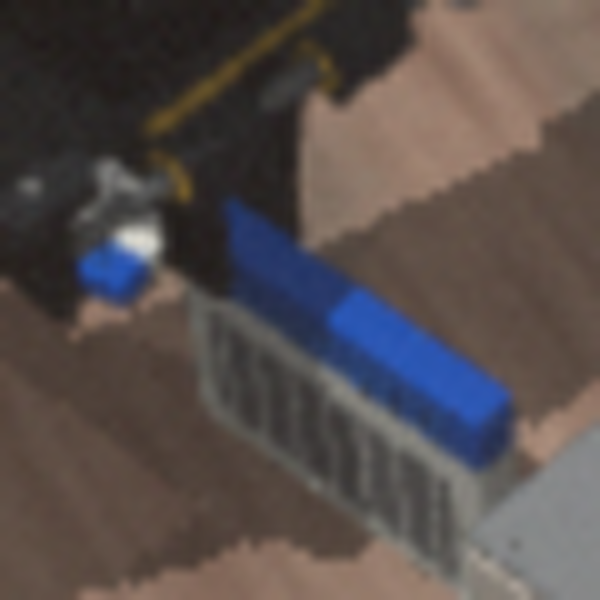

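View pics/w13.png

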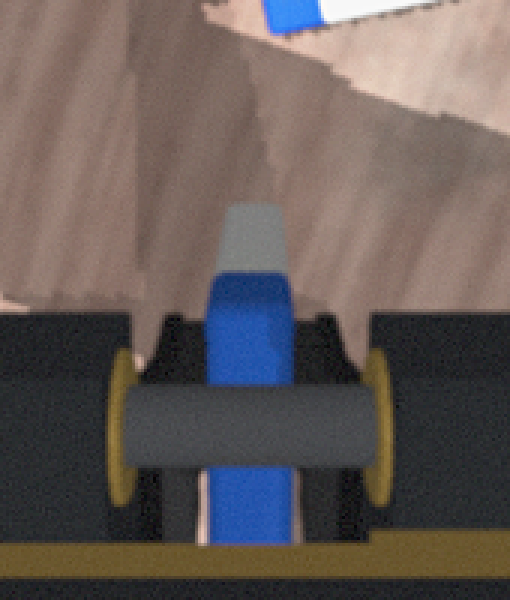

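```bash
python3 -m crank '[{"fingers":1,"dp":[0,0,0],"spin":0},{"fingers":1,"dp":[-0.5,0,0],"spin":0},{"fingers":1,"dp":[-0.7,0,0],"spin":0},{"fingers":1,"dp":[-0.7,0,0],"spin":0},{"fingers":1,"dp":[-0.7,0,0],"spin":0},{"fingers":1,"dp":[-0.7,0,0],"spin":0},{"fingers":1,"dp":[-0.7,0,0],"spin":0},{"fingers":1,"dp":[-0.6,0,0],"spin":0},{"fingers":1,"dp":[0,0,0],"spin":0},{"fingers":1,"dp":[0,0,0],"spin":0}]' 20
python3 - <<'E'
from h import *
T=toolT();w=camera('wrist');save('w14.png',w['frame'][130:330,200:370].repeat(3,0).repeat(3,1));p=camera('scene');save('s14.png',cv2.resize(p['frame'][190:270,225:305],None,fx=7.5,fy=7.5,interpolation=cv2.INTER_CUBIC));q=camera('top');save('t14.png',cv2.resize(q['frame'][200:290,240:360],None,fx=6,fy=6,interpolation=cv2.INTER_CUBIC))
s=sense();print(T[:3,3],s['tcp_rot'],s['contact_force'],s['torque'],s['finger_gap'])
R=Ro.from_euler('z',-70.9,degrees=True); c=np.array([.510,-.1875,0]);print(R.inv().apply(T[:3,3]-c))
E
```

```text
t: 20.2
eef_pos: [0.4598, -0.0445, 0.0477]
tcp_rot: [180.0, 0.1, 109.0]
contact_force: [0.8, -1.4, 0.6]
finger_gap: 0.18
[ 0.4598248  -0.04453033  0.04767051] [1.79998965e+02 3.69884948e-02 1.09012432e+02] [-0.11096827 -1.3235399   0.56030363] [-0.43665166 -0.03967176  0.02785217] 0.18255022353426748
[-0.15151725 -0.00063077  0.04767051]
```

View pics/s14.png

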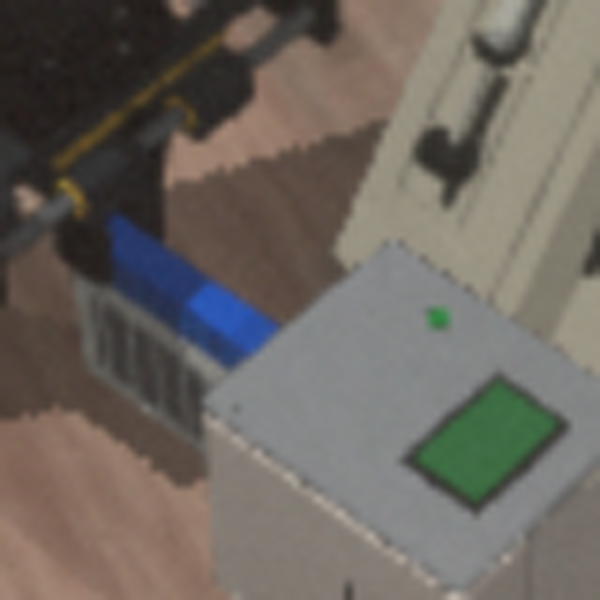

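View pics/w14.png

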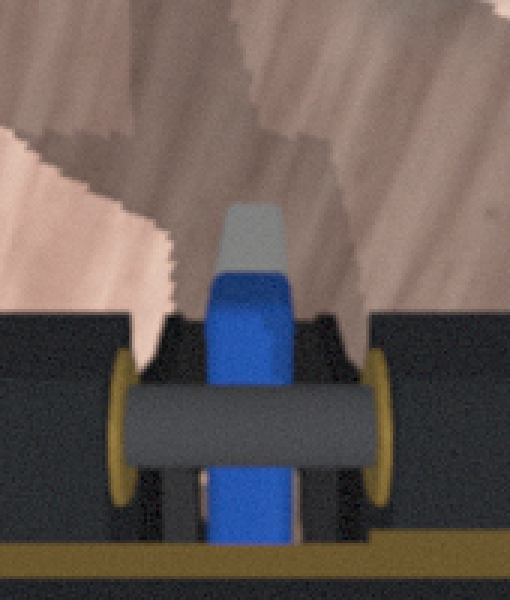

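View pics/t14.png

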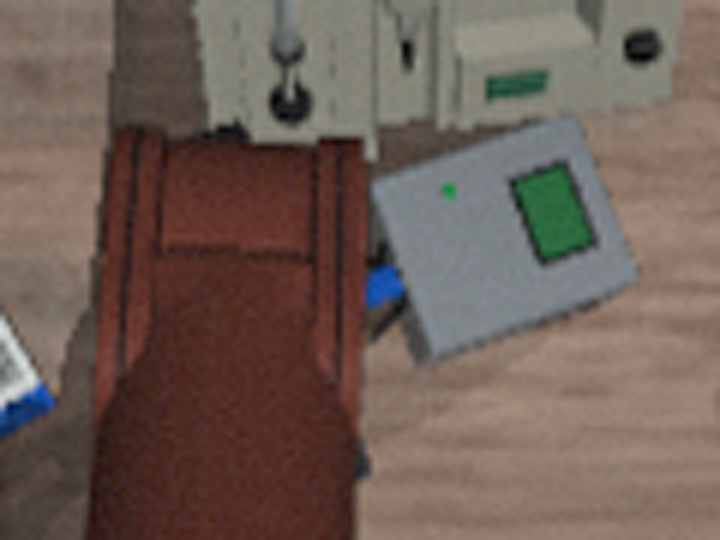

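```bash
python3 -m crank '[{"fingers":1,"dp":[-0.5,0,0],"spin":0},{"fingers":1,"dp":[-0.6,0,0],"spin":0},{"fingers":1,"dp":[-0.6,0,0],"spin":0},{"fingers":1,"dp":[-0.6,0,0],"spin":0},{"fingers":1,"dp":[-0.6,0,0],"spin":0},{"fingers":1,"dp":[-0.6,0,0],"spin":0},{"fingers":1,"dp":[-0.5,0,0],"spin":0},{"fingers":1,"dp":[-0.3,0,0],"spin":0},{"fingers":1,"dp":[0,0,0],"spin":0},{"fingers":1,"dp":[0,0,0],"spin":0}]' 20
python3 - <<'E'
from h import *
T=toolT();w=camera('wrist');save('w15.png',w['frame'][130:330,200:370].repeat(3,0).repeat(3,1));p=camera('scene');save('s15.png',cv2.resize(p['frame'][190:270,225:305],None,fx=7.5,fy=7.5,interpolation=cv2.INTER_CUBIC))
s=sense();print(T[:3,3],s['tcp_rot'],s['contact_force'],s['torque'],s['finger_gap'])
R=Ro.from_euler('z',-70.9,degrees=True); c=np.array([.510,-.1875,0]);print(R.inv().apply(T[:3,3]-c))
E
```

```text
t: 21.35
eef_pos: [0.4738, -0.0852, 0.0477]
tcp_rot: [180.0, 0.1, 109.0]
contact_force: [-0.7, -0.8, 1.9]
finger_gap: 0.18
[ 0.47378228 -0.08515772  0.04768241] [1.79995938e+02 6.42328946e-02 1.08997842e+02] [ 0.76411156 -1.89789813  2.27030971] [-0.4572657  -0.1386108   0.01255789] 0.17961589993176752
[-0.10855931 -0.00073567  0.04768241]
```

View pics/s15.png

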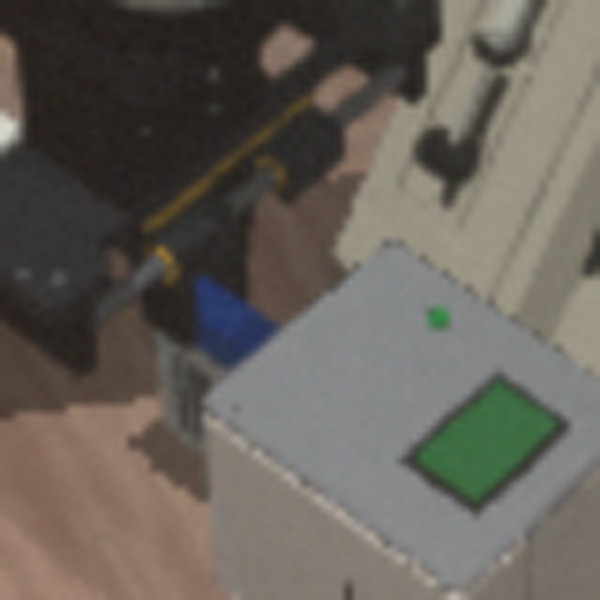

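View pics/w15.png

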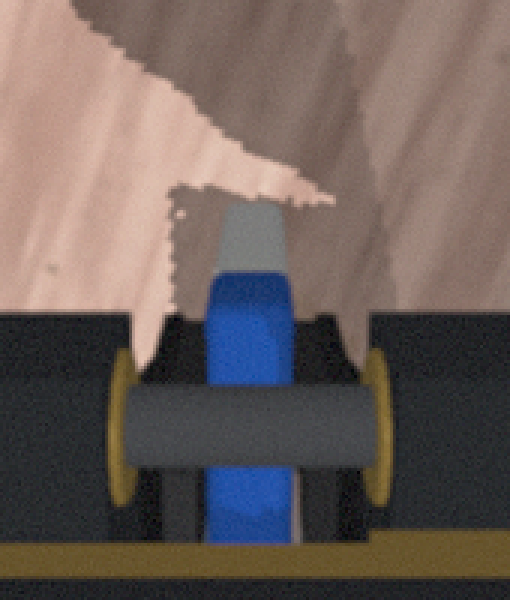

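```bash
python3 -m crank '[{"fingers":1,"dp":[-0.3,0,0],"spin":0},{"fingers":1,"dp":[-0.3,0,0],"spin":0},{"fingers":1,"dp":[-0.3,0,0],"spin":0},{"fingers":1,"dp":[-0.2,0,0],"spin":0},{"fingers":1,"dp":[-0.2,0,0],"spin":0},{"fingers":1,"dp":[-0.1,0,0],"spin":0},{"fingers":1,"dp":[0,0,0],"spin":0},{"fingers":1,"dp":[0,0,0],"spin":0},{"fingers":1,"dp":[0,0,0],"spin":0},{"fingers":1,"dp":[0,0,0],"spin":0}]' 20
python3 - <<'E'
from h import *
T=toolT();w=camera('wrist');save('w16.png',w['frame'][130:330,200:370].repeat(3,0).repeat(3,1))
s=sense();print(T[:3,3],s['tcp_rot'],s['contact_force'],s['torque'],s['finger_gap'])
R=Ro.from_euler('z',-70.9,degrees=True); c=np.array([.510,-.1875,0]);print(R.inv().apply(T[:3,3]-c))
E
```

```text
t: 22.45
eef_pos: [0.4776, -0.0948, 0.0477]
tcp_rot: [-180.0, -0.2, 109.1]
contact_force: [-6.5, 13.6, 10.3]
finger_gap: 0.175
[ 0.47756883 -0.09479102  0.04770638] [-179.96254361   -0.22320489  109.11487685] [-5.83369838 13.19020206  9.74966156] [ 2.94474571  1.32236705 -0.11382702] 0.18209027690476792
[-0.09821731 -0.00030976  0.04770638]
```

View pics/w16.png

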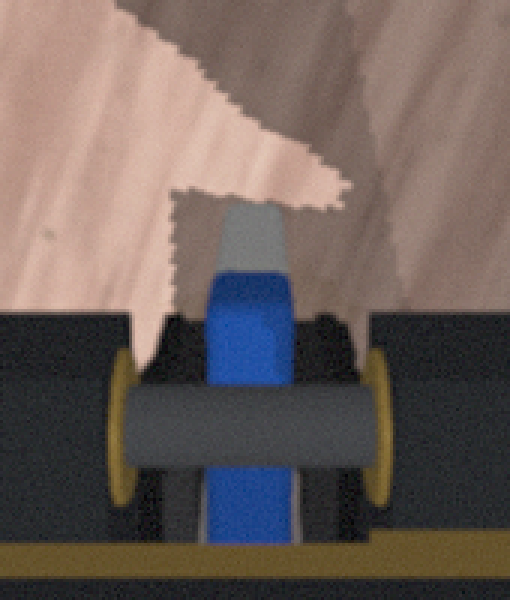

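```bash
python3 -m crank '[{"fingers":1,"dp":[0.3,0,0],"spin":0},{"fingers":1,"dp":[0,0,0],"spin":0},{"fingers":0.2,"dp":[0,0,0],"spin":0},{"fingers":0.2,"dp":[0,0,0],"spin":0},{"fingers":0.2,"dp":[0,0,0],"spin":0},{"fingers":0.2,"dp":[0,0,0],"spin":0},{"fingers":0.2,"dp":[2,0,0],"spin":0},{"fingers":0.2,"dp":[3,0,0],"spin":0},{"fingers":0.2,"dp":[3,0,0],"spin":0},{"fingers":0.2,"dp":[1,0,0],"spin":0}]' 20
python3 - <<'E'
from h import *
T=toolT();w=camera('wrist');save('w17.png',w['frame']);p=camera('scene');save('s17.png',cv2.resize(p['frame'][190:270,225:305],None,fx=7.5,fy=7.5,interpolation=cv2.INTER_CUBIC));q=camera('top');save('t17.png',cv2.resize(q['frame'][200:290,240:360],None,fx=6,fy=6,interpolation=cv2.INTER_CUBIC))
s=sense();print(T[:3,3],s['tcp_rot'],s['contact_force'],s['finger_gap'])
R=Ro.from_euler('z',-70.9,degrees=True); c=np.array([.510,-.1875,0]);print(R.inv().apply(T[:3,3]-c))
for x in (-115,-60):
  for y in (-8,8): print(x,y,np.round((proj(R.apply([x/1000,y/1000,.09])+c,p)[0]-[225,190])*7.5),np.round((proj(R.apply([x/1000,y/1000,.09])+c,q)[0]-[240,200])*6))
E
```

```text
t: 23.5
eef_pos: [0.447, -0.0073, 0.0475]
tcp_rot: [-180.0, -0.0, 109.2]
contact_force: [-0.3, -0.1, 0.3]
finger_gap: 0.403
[ 0.44697427 -0.00728651  0.04753144] [1.79977617e+02 1.10570419e-02 1.09075473e+02] [0.36343178 0.75619384 0.78556233] 0.3992195886174132
[-0.19091569 -0.00058702  0.04753144]
-115 -8 [165. 284.] [306. 321.]
-115 8 [196. 259.] [296. 293.]
-60 -8 [277. 362.] [401. 286.]
-60 8 [307. 336.] [391. 258.]
```

View pics/s17.png

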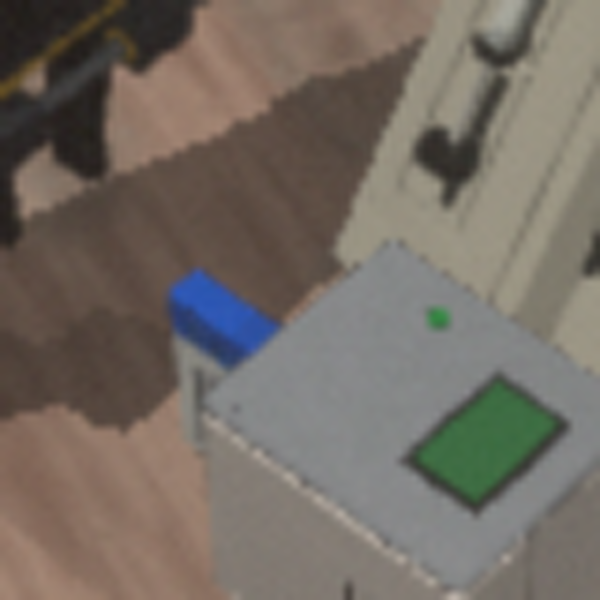

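View pics/t17.png

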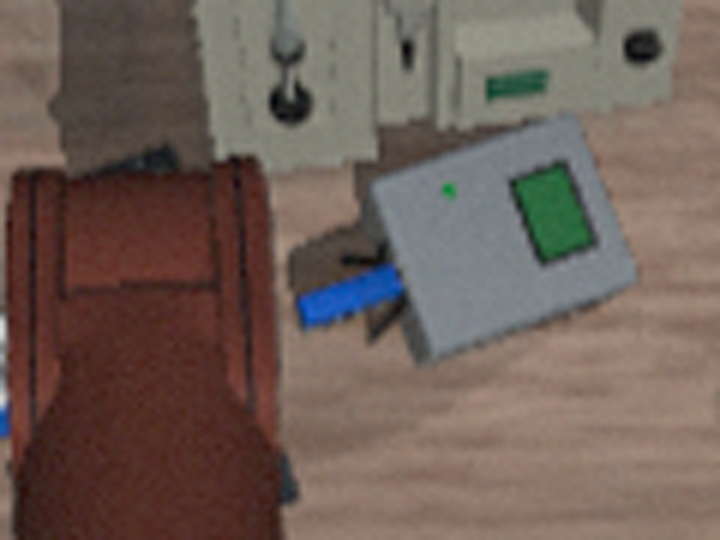

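```bash
python3 -m crank '[{"fingers":1,"dp":[0,0,0],"spin":0},{"fingers":1,"dp":[0,0,0],"spin":0},{"fingers":1,"dp":[-1.5,0,0],"spin":0},{"fingers":1,"dp":[-2,0,0],"spin":0},{"fingers":1,"dp":[-1.5,0,0],"spin":0},{"fingers":1,"dp":[-1,0,0],"spin":0},{"fingers":1,"dp":[-0.4,0,0],"spin":0},{"fingers":1,"dp":[-0.3,0,0],"spin":0},{"fingers":1,"dp":[-0.2,0,0],"spin":0},{"fingers":1,"dp":[0,0,0],"spin":0}]' 20
python3 - <<'E'
from h import *
T=toolT();s=sense();print(T[:3,3],s['tcp_rot'],s['contact_force'],s['finger_gap'])
R=Ro.from_euler('z',-70.9,degrees=True); c=np.array([.510,-.1875,0]);print(R.inv().apply(T[:3,3]-c))
E
```

```text
t: 24.65
eef_pos: [0.4691, -0.0685, 0.0477]
tcp_rot: [-179.9, -0.5, 109.2]
contact_force: [-9.0, 24.6, 12.7]
finger_gap: 0.006
[ 0.46906111 -0.06847395  0.04773321] [-179.93779577   -0.49433591  109.22612586] [-9.00477216 24.60941077 12.7358744 ] 0.005868871013065661
[-0.12586948  0.00026229  0.04773321]
```

```bash
python3 -m crank '[{"fingers":1,"dp":[0.4,0,0],"spin":0},{"fingers":1,"dp":[0.6,0,0],"spin":0},{"fingers":1,"dp":[2,0,0],"spin":0},{"fingers":1,"dp":[2,0,-2],"spin":0},{"fingers":1,"dp":[1,0,-3],"spin":0},{"fingers":1,"dp":[0,0,-4],"spin":0},{"fingers":1,"dp":[0,0,-4],"spin":0},{"fingers":1,"dp":[0,0,-2],"spin":0},{"fingers":1,"dp":[0,0,0],"spin":0},{"fingers":1,"dp":[0,0,0],"spin":0}]' 20
python3 - <<'E'
from h import *
T=toolT();p=camera('scene');q=camera('top');save('t18.png',q['frame'])
for n,c,(a,b,e,d) in (('a',p,(190,270,225,305)),('b',q,(200,290,255,345))): save('f'+n+'.png',cv2.resize(c['frame'][a:b,e:d],None,fx=6.5,fy=6.5,interpolation=cv2.INTER_CUBIC))
s=sense();print(T[:3,3],s['contact_force'],s['finger_gap'])
for th in ['cassette_center','cup','carton','tape','flap']:
  print(th,[(np.round(c2w(r['location'],q),3),round(r['confidence'],2)) for r in recognise(q,th)])
E
```

```text
t: 25.65
eef_pos: [0.4508, -0.0183, 0.1974]
tcp_rot: [180.0, 0.0, 109.0]
contact_force: [-0.3, 0.3, -0.2]
finger_gap: 0.003
[ 0.45078305 -0.01832842  0.19736739] [ 0.0147564  -0.20201861 -0.31636479] 0.00270055918699706
cassette_center [(array([0.43 , 0.117, 0.014]), 0.71), (array([ 0.479, -0.109,  0.088]), 0.41)]
cup [(array([0.746, 0.075, 0.053]), 0.74)]
carton [(array([0.391, 0.29 , 0.043]), 0.67)]
tape [(array([ 0.437, -0.363,  0.02 ]), 0.51), (array([0.743, 0.076, 0.054]), 0.31)]
flap []
```

View pics/t18.png

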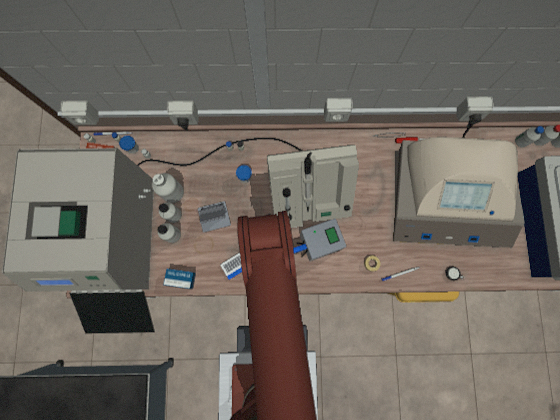

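View pics/fa.png

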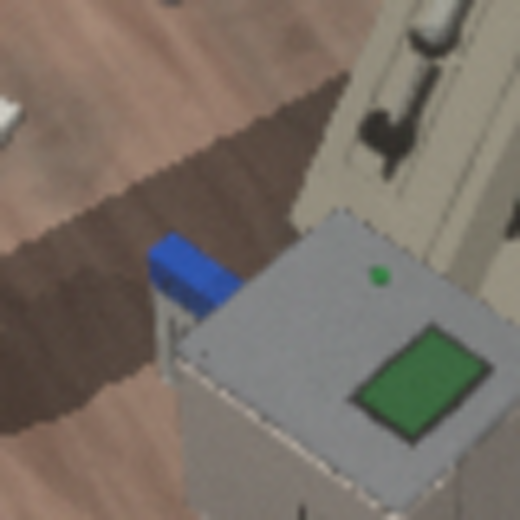

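View pics/fb.png

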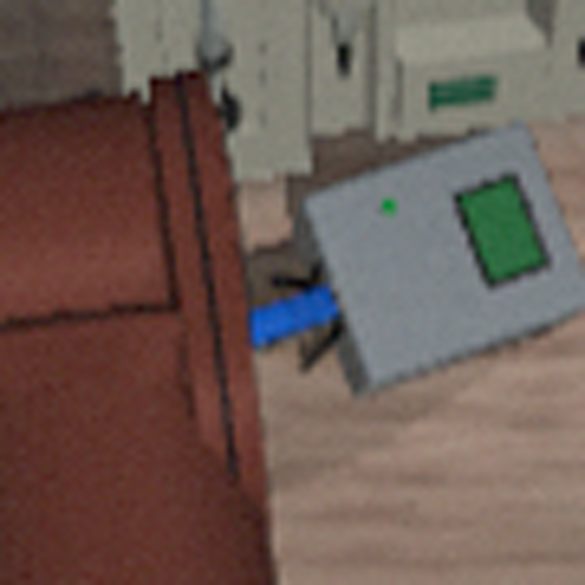

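The last views show the cassette standing in the slot, with its trailing end at about pixel (168,240) in the scene crop. The arm is clear, and the cup, carton and tape are where they were. Handing in.

```bash
python3 -c "
from rig import finish_job
print(finish_job())"
```

```text
the job is handed in; nothing more can be done
None
```

The cassette is standing upright in the reader slot against the stop, released, and I handed the job in at about 26 s of the 42 s allowed.

**What I did**
- I gripped the cassette on its rest and lifted it out; the closing fingers brought it nearly upright.
- I stood it on the worktop about 37 mm in front of the reader, in line with the slot, and let go. It stayed standing by itself.
- I regripped it near its trailing end and slid it in along the slot until the push force rose to about 14 N.
- After letting go, I nudged the trailing end with closed fingers. It held firm at about 26 N, so I took that as the stop.

**Last checks**
- In the scene and top views the cassette stands upright, with its trailing end within about 2 mm of the computed home position.
- The arm is clear of everything, with no contact force.
- The cup, carton and tape read within about 7 mm of their first top-view positions, which is about what the networks scatter; nothing touched them.

**What went wrong or could not be confirmed**
- The cassette hung about 10° off upright after the lift. It straightened when I pressed it on the worktop, which took about 30 N at the wrist.
- The first regrip, higher up, closed to zero without holding. It left the cassette standing where it was, and I gripped lower instead.
- The flap cannot be seen in the final views and the network did not find it. That it is open follows only from how far the cassette is in.

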